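# Make the vacuum line ready for a distillation

## Robot

A 7-joint arm with a two-finger parallel gripper is mounted at the origin on the work surface. World frame = base frame: x ahead of the robot, y to its left, z up, the work surface at z = 0. Lengths are in m, angles in rad, forces in N, time in s.
With the tool pointing down it reaches from about 0.4 to 0.85 m from the base axis. Payload 10.4 kg.
Tool frame: the origin (TCP) lies at the very end of the fingers, on their centre line; the grasp point (between the pads) lies 19 mm behind it; z points along the fingers, y is the direction in which the jaws open and shut (so a half turn about z gives the same grasp; the last joint's range is limited). The gripper opens to 85 mm and grips with 20 to 120 N. Pads are 22 mm wide; open, the fingers measure 114 mm over their backs; the gripper's body (76 mm by 85 mm) begins 54 mm behind the grasp point. The pads swing forward as they close: fully open they stand 13 mm farther back than shut.
Start: joints at [1.2, 0.332, -0.065, 1.46, 0.022, 1.35, -0.088], TCP at [0.213, -0.588, 0.231] pointing down, gripper open.
Joint ranges: [-2.6, 2.6], [-0.5, 2.12], [-1.47, 1.34], [0.16, 2.42], [-1.27, 4.41], [0.06, 2.06], [-2.6, 2.6]. Speed limits (rad/s): [2.22, 2.22, 2.79, 2.79, 3.14, 3.14, 3.14].

## Interface

Orientations are given as a unit quaternion [x, y, z, w].
In Python, from workcell import get_obs, camera, camera_info, hand_in gives the robot as it stands.
- The arm moves only by the tool move_arm, never from a script. Its argument "moves" is a list of rows, each a list of 3 entries, a list of its own where there are three numbers: the shift along the tool's x, y, z in units of 25 mm (1.0 is 25 mm), then the turn, a rotation vector about the tool's x, y, z in degrees, then the opening, from 0 (shut) to 1 (fully open). A call has 1 to 5 rows; each row shifts and turns the commanded pose from where the row before left it, along the tool's axes as they then stand; what a row does not reach is not made up. A row lasts 1/8 s, in which the tool goes at most 62.5 mm and 10.7 degrees, less where a joint would pass 70% of its speed; a pose out of reach is approached as far as the arm can. A call is refused whole if a number of a shift passes 1 or a number of a turn 10.7, either way. A call with a gripper value outside its range is refused whole. The fingers move at their own pace and stop on an object; "squeeze" is the grip in N (left out, the last holds). Time passes only in rows, so rows that do not move let the fingers close. It gives the time, the measured TCP pose, the force and the opening at its end, in the units of the state.
- get_obs(): the state, without advancing time (a new reading comes with each control period).
- camera(name): name is "scene" or "top" or "wrist"; returns the picture (384x512x3 uint8, red, green, blue); there is no depth.
- camera_info(name): a dict with "fx", "fy", "cx", "cy" (pixels), "origin" and "rotation" of the camera in the world. Camera axes: x right, y down, z forward; pixel columns grow to the right and rows downward; lengths in m; the calibration is good to about 2 mm. A picture is of the moment at which its call begins: read the wrist's pose just before it. camera_info takes no time and is no camera call; for the wrist camera it gives the pose at the moment of the call.
- hand_in(): hands the job in, once; it reports no verdict.
The state is a dict: "clock": time; "joint_pos": joint angles; "joint_velocities": joint speeds; "tau": joint torques, N m; "position": TCP position; "ee_rot": TCP orientation; "ft_force": force on the tool from outside, world axes, zero at the start; "torque": the same for the moment, N m; "grip_width": opening from 0.0 (shut) to 1.0 (fully open).
Only numpy, scipy, OpenCV 4.12 (cv2) and the standard library are available. Lean on these libraries where they do the work, as an engineer would, in place of code of your own. Each camera call takes 0.05 s, during which the arm holds its last target. There are 200 camera calls.

## Task

Get the vacuum line ready for the next run: press every adsorbent cartridge on the bench down into a bay of the grey trap unit until the red catch clicks over it, and hang every amber receiver by its eye on a peg of the rail, pushed in so far that the peg's red flap drops back behind the eye. Only when all of them are in place, switch the pump on by pushing the red lever on the blue box fully over, away from the robot. Leave the round flask, the wash bottle and the beaker where they are.

Things in the scene. Friction and masses are not known exactly. Their poses are not given: they have to be found in the camera images.
- receiver1: Receiver, loose, upright; up to 3 alike (None if absent). Origin: centre of underside, z up. Amber flask with a heavy steel foot, 56 mm across, 68 high; above it an aluminium plate 8 (x) x 46 (y) mm, z 74-130 mm, with a rectangular eye right through along x: 26 mm wide (y), z 86-118 mm. On top an orange grip stem 12 (x) x 20 (y) mm, z 130-172 mm. About 220 g. A half turn about z changes nothing.
- receiver2: Receiver, loose, upright; up to 3 alike (None if absent). Origin: centre of underside, z up. Amber flask with a heavy steel foot, 56 mm across, 68 high; above it an aluminium plate 8 (x) x 46 (y) mm, z 74-130 mm, with a rectangular eye right through along x: 26 mm wide (y), z 86-118 mm. On top an orange grip stem 12 (x) x 20 (y) mm, z 130-172 mm. About 220 g. A half turn about z changes nothing.
- receiver3: Receiver, loose, upright; up to 3 alike (None if absent). Origin: centre of underside, z up. Amber flask with a heavy steel foot, 56 mm across, 68 high; above it an aluminium plate 8 (x) x 46 (y) mm, z 74-130 mm, with a rectangular eye right through along x: 26 mm wide (y), z 86-118 mm. On top an orange grip stem 12 (x) x 20 (y) mm, z 130-172 mm. About 220 g. A half turn about z changes nothing.
- cartridge1: Cartridge, loose, upright; up to 2 alike (None if absent). Origin: centre of underside, z up. White block 60 (x) x 40 (y) x 65 mm high with a blue band and a heavy steel foot; on its flat top shoulder a green grip stem 14 (x) x 20 (y) mm, z from 65 to 120 mm. About 250 g. A half turn about z changes nothing.
- cartridge2: Cartridge, loose, upright; up to 2 alike (None if absent). Origin: centre of underside, z up. White block 60 (x) x 40 (y) x 65 mm high with a blue band and a heavy steel foot; on its flat top shoulder a green grip stem 14 (x) x 20 (y) mm, z from 65 to 120 mm. About 250 g. A half turn about z changes nothing.
- rail: Fixed rail: a steel bar (14 mm thick) along its y, 138 mm high, on two posts with blue feet; nothing reaches above 150 mm. Three level steel pegs, 10 mm thick, 95 mm apart, stick out from the bar to the rail's -x (towards the robot). Origin on the table under the middle peg, z up, x along the pegs from tip to bar (peg tips end at x = -60 mm, bar axis at x = +35 mm).
- peg1 (a point): Point on the axis of peg 1 (numbered along the rail's +y) where its flap pivots, 20 mm in from the rounded tip; axes as rail. The peg runs on 68 mm from here to the bar. A hung receiver rests with the top of its eye on the peg: eye centre 11 mm, underside 113 mm below this point, its plate anywhere past the flap. Knocked, it swings on for seconds.
- flap1 (a joint): Red gravity flap (15 g), 14 mm wide, 4 thick, hangs 36 mm down from its pivot on the peg. 0 = straight down (it cannot swing out to the tip); grows (rad, to 1.45) as its lower end is pushed to the bar and up. An eye pushed along the peg lifts it with its lower edge; when the plate's centre is some 35 mm past the pivot (go on to about 40) it drops back behind it.
- peg2 (a point): Point on the axis of peg 2 (numbered along the rail's +y) where its flap pivots, 20 mm in from the rounded tip; axes as rail. The peg runs on 68 mm from here to the bar. A hung receiver rests with the top of its eye on the peg: eye centre 11 mm, underside 113 mm below this point, its plate anywhere past the flap. Knocked, it swings on for seconds.
- flap2 (a joint): Red gravity flap (15 g), 14 mm wide, 4 thick, hangs 36 mm down from its pivot on the peg. 0 = straight down (it cannot swing out to the tip); grows (rad, to 1.45) as its lower end is pushed to the bar and up. An eye pushed along the peg lifts it with its lower edge; when the plate's centre is some 35 mm past the pivot (go on to about 40) it drops back behind it.
- peg3 (a point): Point on the axis of peg 3 (numbered along the rail's +y) where its flap pivots, 20 mm in from the rounded tip; axes as rail. The peg runs on 68 mm from here to the bar. A hung receiver rests with the top of its eye on the peg: eye centre 11 mm, underside 113 mm below this point, its plate anywhere past the flap. Knocked, it swings on for seconds.
- flap3 (a joint): Red gravity flap (15 g), 14 mm wide, 4 thick, hangs 36 mm down from its pivot on the peg. 0 = straight down (it cannot swing out to the tip); grows (rad, to 1.45) as its lower end is pushed to the bar and up. An eye pushed along the peg lifts it with its lower edge; when the plate's centre is some 35 mm past the pivot (go on to about 40) it drops back behind it.
- trap: Fixed grey trap unit 79 (x) x 154 (y) mm with two open-topped bays side by side along its y. Origin: centre of the underside on the table, z up. Robot-side (-x) wall 95 mm high, the other walls 70 to 73 mm, with flared lead-ins to 84 mm at each bay's y sides. A red spring catch on the +x side of each bay.
- bay1 (a point): Centre of the floor of bay 1 (8 mm above the table), axes as trap. Inside 63 (x) x 44 (y) mm for the 60 x 40 mm cartridge, which goes straight down until its underside rests on the floor; 45 mm from the unit's middle.
- catch1 (a joint): Red spring catch of the bay (m): 0 = sprung out, its nose reaching 7 mm into the bay from the +x wall, 75.5 to 98 mm above the table, sloping on top, flat below. A cartridge pressed down with some 8 to 20 N (its weight is not enough) pushes it aside (up to 12 mm); it snaps back over the shoulder when the cartridge is home.
- bay2 (a point): Centre of the floor of bay 2 (8 mm above the table), axes as trap. Inside 63 (x) x 44 (y) mm for the 60 x 40 mm cartridge, which goes straight down until its underside rests on the floor; 45 mm from the unit's middle.
- catch2 (a joint): Red spring catch of the bay (m): 0 = sprung out, its nose reaching 7 mm into the bay from the +x wall, 75.5 to 98 mm above the table, sloping on top, flat below. A cartridge pressed down with some 8 to 20 N (its weight is not enough) pushes it aside (up to 12 mm); it snaps back over the shoulder when the cartridge is home.
- pump: Fixed blue pump switch box 90 x 70 x 60 mm, origin under its centre on the table, x away from the robot. The switch lever stands on its top.
- switch (a joint): Red toggle lever, about 80 mm long, on top of the pump box: 0 = off, leaning to the box's -x (towards the robot); pushed over to the box's +x it reaches 1.0 rad = on. It stays where it is left.
- switch_tip (a point): Tip of the switch lever.
- flask: Bystander: round glass flask fixed in a cork ring, 100 mm across, 148 high; origin under its centre. Must be left alone.
- washbottle: Bystander: white bottle, 60 mm across, 150 high; origin under its centre. Must be left alone.
- beaker: Bystander: white open beaker, 76 mm across, 90 high; origin under its centre. Must be left alone.

How it is judged:
On the way, in this order (a step that is already met when the one before it is completed fails the run):
1. every cartridge present is latched in a bay and every receiver present hangs on a peg behind its fallen flap, with the pump still off (((x of receiver1 in the frame of peg1 between 0.015 and 0.075 m and y of receiver1 in the frame of peg1 between -0.03 and 0.03 m and z of receiver1 in the frame of peg1 between -0.124 and -0.104 m and value of joint flap1 below 0.2 rad) or (x of receiver1 in the frame of peg2 between 0.015 and 0.075 m and y of receiver1 in the frame of peg2 between -0.03 and 0.03 m and z of receiver1 in the frame of peg2 between -0.124 and -0.104 m and value of joint flap2 below 0.2 rad) or (x of receiver1 in the frame of peg3 between 0.015 and 0.075 m and y of receiver1 in the frame of peg3 between -0.03 and 0.03 m and z of receiver1 in the frame of peg3 between -0.124 and -0.104 m and value of joint flap3 below 0.2 rad)) and angle between each of receiver1, receiver2, receiver3's own z axis and vertical below 0.2 rad and ((x of receiver2 in the frame of peg1 between 0.015 and 0.075 m and y of receiver2 in the frame of peg1 between -0.03 and 0.03 m and z of receiver2 in the frame of peg1 between -0.124 and -0.104 m and value of joint flap1 below 0.2 rad) or (x of receiver2 in the frame of peg2 between 0.015 and 0.075 m and y of receiver2 in the frame of peg2 between -0.03 and 0.03 m and z of receiver2 in the frame of peg2 between -0.124 and -0.104 m and value of joint flap2 below 0.2 rad) or (x of receiver2 in the frame of peg3 between 0.015 and 0.075 m and y of receiver2 in the frame of peg3 between -0.03 and 0.03 m and z of receiver2 in the frame of peg3 between -0.124 and -0.104 m and value of joint flap3 below 0.2 rad)) and ((x of receiver3 in the frame of peg1 between 0.015 and 0.075 m and y of receiver3 in the frame of peg1 between -0.03 and 0.03 m and z of receiver3 in the frame of peg1 between -0.124 and -0.104 m and value of joint flap1 below 0.2 rad) or (x of receiver3 in the frame of peg2 between 0.015 and 0.075 m and y of receiver3 in the frame of peg2 between -0.03 and 0.03 m and z of receiver3 in the frame of peg2 between -0.124 and -0.104 m and value of joint flap2 below 0.2 rad) or (x of receiver3 in the frame of peg3 between 0.015 and 0.075 m and y of receiver3 in the frame of peg3 between -0.03 and 0.03 m and z of receiver3 in the frame of peg3 between -0.124 and -0.104 m and value of joint flap3 below 0.2 rad)) and ((horizontal distance between cartridge1 and bay1 below 0.006 m and z of cartridge1 in the frame of bay1 below 0.004 m and value of joint catch1 below 0.002 m) or (horizontal distance between cartridge1 and bay2 below 0.006 m and z of cartridge1 in the frame of bay2 below 0.004 m and value of joint catch2 below 0.002 m)) and ((horizontal distance between cartridge2 and bay1 below 0.006 m and z of cartridge2 in the frame of bay1 below 0.004 m and value of joint catch1 below 0.002 m) or (horizontal distance between cartridge2 and bay2 below 0.006 m and z of cartridge2 in the frame of bay2 below 0.004 m and value of joint catch2 below 0.002 m)) and value of joint switch below 0.4 rad), for 0.2 s.
2. the pump switch is pushed over to on (value of joint switch above 0.85 rad), for 0.2 s.
At the end, for the whole second after the job is handed in: Each cartridge: in a bay, underside within 4 mm of floor, 6 mm of centre, catch back within 2 mm. Each receiver: on a peg, slower than 0.1 m/s, tilt < 0.2 rad, underside centre 15+ mm beyond the flap pivot, 104-124 mm below, within 30 mm sideways, flap < 0.2 rad. Switch > 0.85 rad (((x of receiver1 in the frame of peg1 between 0.015 and 0.075 m and y of receiver1 in the frame of peg1 between -0.03 and 0.03 m and z of receiver1 in the frame of peg1 between -0.124 and -0.104 m and value of joint flap1 below 0.2 rad) or (x of receiver1 in the frame of peg2 between 0.015 and 0.075 m and y of receiver1 in the frame of peg2 between -0.03 and 0.03 m and z of receiver1 in the frame of peg2 between -0.124 and -0.104 m and value of joint flap2 below 0.2 rad) or (x of receiver1 in the frame of peg3 between 0.015 and 0.075 m and y of receiver1 in the frame of peg3 between -0.03 and 0.03 m and z of receiver1 in the frame of peg3 between -0.124 and -0.104 m and value of joint flap3 below 0.2 rad)) and angle between each of receiver1, receiver2, receiver3's own z axis and vertical below 0.2 rad and ((x of receiver2 in the frame of peg1 between 0.015 and 0.075 m and y of receiver2 in the frame of peg1 between -0.03 and 0.03 m and z of receiver2 in the frame of peg1 between -0.124 and -0.104 m and value of joint flap1 below 0.2 rad) or (x of receiver2 in the frame of peg2 between 0.015 and 0.075 m and y of receiver2 in the frame of peg2 between -0.03 and 0.03 m and z of receiver2 in the frame of peg2 between -0.124 and -0.104 m and value of joint flap2 below 0.2 rad) or (x of receiver2 in the frame of peg3 between 0.015 and 0.075 m and y of receiver2 in the frame of peg3 between -0.03 and 0.03 m and z of receiver2 in the frame of peg3 between -0.124 and -0.104 m and value of joint flap3 below 0.2 rad)) and ((x of receiver3 in the frame of peg1 between 0.015 and 0.075 m and y of receiver3 in the frame of peg1 between -0.03 and 0.03 m and z of receiver3 in the frame of peg1 between -0.124 and -0.104 m and value of joint flap1 below 0.2 rad) or (x of receiver3 in the frame of peg2 between 0.015 and 0.075 m and y of receiver3 in the frame of peg2 between -0.03 and 0.03 m and z of receiver3 in the frame of peg2 between -0.124 and -0.104 m and value of joint flap2 below 0.2 rad) or (x of receiver3 in the frame of peg3 between 0.015 and 0.075 m and y of receiver3 in the frame of peg3 between -0.03 and 0.03 m and z of receiver3 in the frame of peg3 between -0.124 and -0.104 m and value of joint flap3 below 0.2 rad)) and ((horizontal distance between cartridge1 and bay1 below 0.006 m and z of cartridge1 in the frame of bay1 below 0.004 m and value of joint catch1 below 0.002 m) or (horizontal distance between cartridge1 and bay2 below 0.006 m and z of cartridge1 in the frame of bay2 below 0.004 m and value of joint catch2 below 0.002 m)) and ((horizontal distance between cartridge2 and bay1 below 0.006 m and z of cartridge2 in the frame of bay1 below 0.004 m and value of joint catch1 below 0.002 m) or (horizontal distance between cartridge2 and bay2 below 0.006 m and z of cartridge2 in the frame of bay2 below 0.004 m and value of joint catch2 below 0.002 m)) and linear speed of each of receiver1, receiver2, receiver3 below 0.1 m/s and value of joint switch above 0.85 rad); the robot touches nothing.
It fails at once if the flask is disturbed (moved more than 30 mm) (distance of flask from where it was at the start of the episode above 0.03 m).
It fails at once if the washbottle is disturbed (moved more than 30 mm) (distance of washbottle from where it was at the start of the episode above 0.03 m).
It fails at once if the beaker is disturbed (moved more than 30 mm) (distance of beaker from where it was at the start of the episode above 0.03 m).
Of receiver1, receiver2, receiver3, cartridge1, cartridge2 only 4 to 5 are there at a start; the rules pass over those that are not, and their reading is None.
At some moment in a run one of receiver1, receiver2, receiver3, cartridge1, cartridge2 may be knocked a few centimetres aside while the robot is not near it.
It also fails if it takes over 210 s, if anything falls off the work surface, if the arm or the gripper's body presses on something with over 40 N, if the wrist force passes 120 N, or if a joint passes its speed limit or range.

## Working session

There is one attempt and no reset: what is moved stays moved. The work goes in short steps, Python scripts to look and compute and a tool call to move; the robot and the scene stay as the last step left them, time stands still between calls to the robot, and variables do not carry over. Pictures are saved under pics/ and viewed, about 12 in all and at most 16, crops included, and the job is handed in when it is done.

Besides the shell and the picture viewer there is one more tool, called by a JSON object that holds its "op" and its "data". move_arm: Moves the arm, as the interface text tells. Its arguments: {"type":"object","properties":{"moves":{"type":"array","items":{"type":"array"}},"squeeze":{"type":"number"}},"required":["moves"]}

```bash
mkdir -p pics; ls
python3 - <<'E'
from workcell import *
import cv2,numpy as np
o=get_obs()
for k,v in o.items(): print(k,v)
for n in("scene","top","wrist"):
    i=camera_info(n);print(n,i)
    im=camera(n)[:,:,::-1]; cv2.imwrite(f"pics/{n}0.png",im if n=="wrist" else cv2.resize(im,(800,600),interpolation=cv2.INTER_CUBIC))
E
```

```text
pics
clock 0.0
joint_pos [ 1.20037969  0.3328711  -0.06469173  1.46096121  0.02161762  1.34989906
 -0.08850427]
joint_velocities [ 0.00035363 -0.00093064  0.00061418  0.00039448 -0.00012295  0.00249222
 -0.00051204]
tau [ 1.13879457e-04 -6.25450158e+01  4.91077895e-02 -3.91609383e+01
  1.62689248e-02  9.77842952e-03 -4.13823318e-05]
position [ 0.21288206 -0.58721929  0.2305069 ]
ee_rot [ 9.84914625e-01  1.73039477e-01 -1.67764202e-04 -7.01564767e-04]
ft_force [ 0.28673398 -0.85744338  0.05668471]
torque [-0.00221192 -0.01569308 -0.00065431]
grip_width 1.0011883976106726
scene {'fx': 362.89479443714487, 'fy': 362.89479443714487, 'cx': 257.88758468762643, 'cy': 194.91212166663757, 'origin': array([ 1.00235342, -0.8728689 ,  0.83710543]), 'rotation': array([ 0.86917465,  0.21523894, -0.11742464, -0.42944042])}
top {'fx': 467.4804337262974, 'fy': 467.4804337262974, 'cx': 251.33029396583314, 'cy': 193.1088698183699, 'origin': array([ 0.36503271, -0.01614112,  1.38107626]), 'rotation': array([-0.7029296 ,  0.70817292, -0.05157359,  0.04148813])}
wrist {'fx': 319.03089456620694, 'fy': 319.03089456620694, 'cx': 254.49154086193866, 'cy': 191.20893311022593, 'origin': array([ 0.2769232 , -0.56401756,  0.37303826]), 'rotation': array([ 0.81156883, -0.56854387, -0.07786015,  0.10978021])}
```

View pics/top0.png

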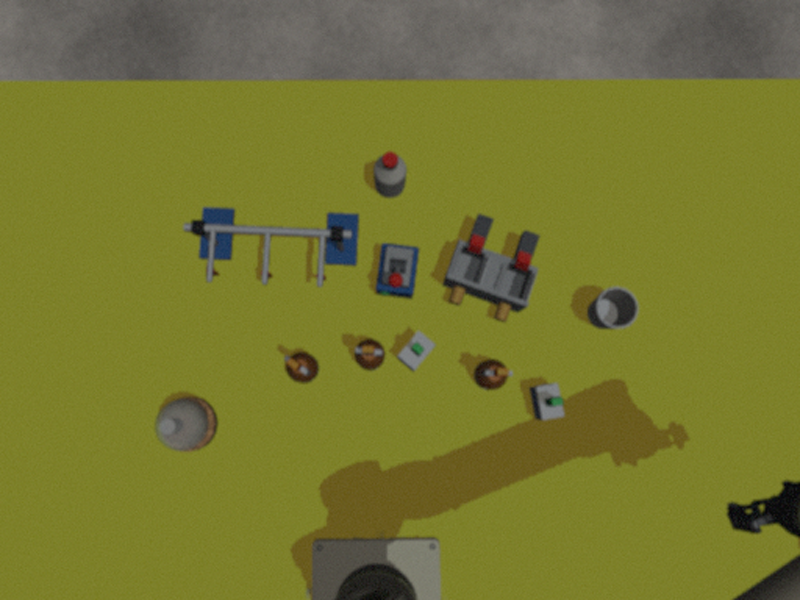

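View pics/scene0.png

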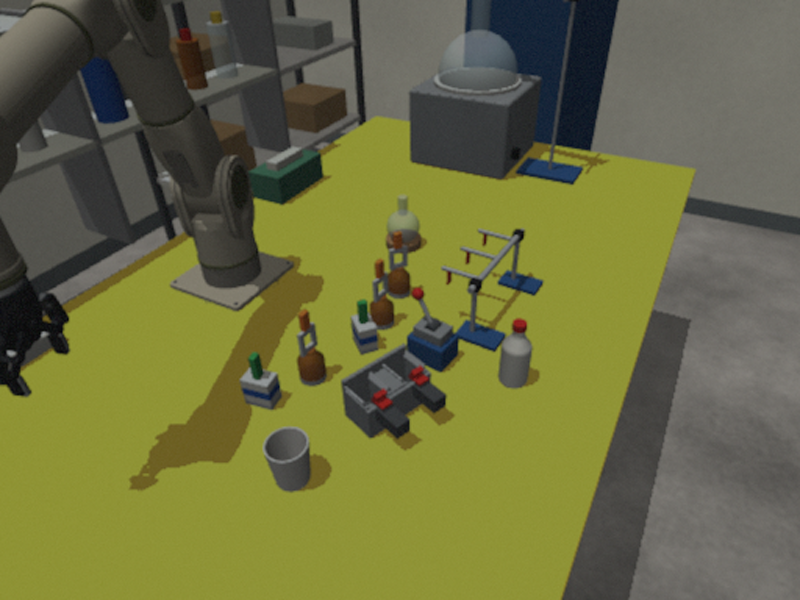

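```bash
cat > h.py <<'E'
import numpy as np,cv2
from scipy.spatial.transform import Rotation as R
from workcell import get_obs,camera,camera_info
def ray(i,u,v):
    d=R.from_quat(i["rotation"]).apply([(u-i["cx"])/i["fx"],(v-i["cy"])/i["fy"],1]); return np.array(i["origin"]),d
def plane(i,u,v,z):
    o,d=ray(i,u,v); return o+d*(z-o[2])/d[2]
def tri(*iuv):
    A=np.zeros((3,3));b=np.zeros(3);L=[]
    for i,u,v in iuv:
        o,d=ray(i,u,v);d/=np.linalg.norm(d);P=np.eye(3)-np.outer(d,d);A+=P;b+=P@o;L.append((o,P))
    x=np.linalg.solve(A,b); return x,max(np.linalg.norm(P@(x-o)) for o,P in L)
def proj(i,p):
    c=R.from_quat(i["rotation"]).inv().apply(np.array(p)-i["origin"]); return i["cx"]+i["fx"]*c[0]/c[2],i["cy"]+i["fy"]*c[1]/c[2]
def tcp():
    o=get_obs();r=R.from_quat(o["ee_rot"]).as_matrix();return o["position"],np.degrees(np.arctan2(r[1,0],r[0,0])),r,o
def snap(name,fn,crop=None,s=1):
    i=camera_info(name);im=camera(name)[:,:,::-1]
    np.save(f"pics/{fn}.npy",im);import pickle;pickle.dump(i,open(f"pics/{fn}.pkl","wb"))
    if crop: x0,y0,x1,y1=crop;im=im[y0:y1,x0:x1]
    cv2.imwrite(f"pics/{fn}.png",cv2.resize(im,None,fx=s,fy=s,interpolation=cv2.INTER_CUBIC)); return i
E
python3 - <<'E'
from h import *
t=camera_info("top");s=camera_info("scene")
for n,a,b in [("rec A",(290,360,),(396,240)),("recB",(368,350),(379,268)),("recC",(501,373),(304,320)),("cartA",(417,348),(363,307)),("cartB",(555,401),(255,362)),("tip",(396,280),(418,293)),("bottlecap",(390,158),(519,326))]:
    x,e=tri((t,a[0]/1.5625,a[1]/1.5625),(s,b[0]/1.5625,b[1]/1.5625)); print(n,x.round(3),e.round(4))
for n,a,z in [("bar l",(190,228),.138),("bar r",(350,234),.138),("peg3",(210,280),.12),("peg2",(265,281),.12),("peg1",(320,285),.12),("trapc",(490,275),.07),("pump",(397,270),.06),("beaker",(613,307),.09),("flask",(186,424),.05),("bottle",(390,185),.08)]:
    print(n,plane(t,a[0]/1.5625,a[1]/1.5625,z).round(3))
E
```

```text
rec A [0.427 0.137 0.15 ] 0.0036
recB [0.448 0.009 0.151] 0.0026
recC [ 0.408 -0.214  0.15 ] 0.0032
cartA [ 0.455 -0.075  0.103] 0.0032
cartB [ 0.36  -0.314  0.102] 0.0028
tip [ 0.568 -0.038  0.153] 0.0035
bottlecap [ 0.785 -0.031  0.142] 0.0012
bar l [0.661 0.316 0.138]
bar r [0.649 0.039 0.138]
peg3 [0.572 0.283 0.12 ]
peg2 [0.57  0.188 0.12 ]
peg1 [0.562 0.092 0.12 ]
trapc [ 0.587 -0.213  0.07 ]
pump [ 0.599 -0.044  0.06 ]
beaker [ 0.524 -0.429  0.09 ]
flask [0.323 0.336 0.05 ]
bottle [ 0.754 -0.032  0.08 ]
```

{"op": "move_arm", "data": {"moves": [[[0,0,-1],[0,0,10],1],[[0,0,-1],[0,0,10],1],[[0.6,-1,-0.3],[0,0,0],1],[[0.6,-1,-0.3],[0,0,0],1],[[0.6,-1,-0.3],[0,0,0],1]]}}

```text
clock: 0.78
position: [0.2585, -0.5117, 0.3038]
ee_rot: [1.0, -0.001, -0.0, -0.0]
ft_force: [0.3, -0.8, 0.5]
grip_width: 0.998
```

{"op": "move_arm", "data": {"moves": [[[0.6,-1,-0.3],[0,0,0],1],[[0.6,-1,-0.3],[0,0,0],1],[[0.6,-1,-0.3],[0,0,0],1],[[0.6,-1,-0.3],[0,0,0],1],[[0.6,-1,-0.3],[0,0,0],1]]}}

```text
clock: 1.4
position: [0.3336, -0.3868, 0.3413]
ee_rot: [1.0, -0.001, -0.0, -0.0]
ft_force: [0.1, -0.3, 0.3]
grip_width: 1.003
```

{"op": "move_arm", "data": {"moves": [[[0.6,-1,-0.3],[0,0,0],1],[[0.6,-1,-0.3],[0,0,0],1],[[0.6,-1,-0.3],[0,0,0],1],[[0.6,-1,-0.3],[0,0,0],1],[[0.6,-1,0],[0,0,0],1]]}}

```text
clock: 2.02
position: [0.4089, -0.262, 0.3717]
ee_rot: [1.0, -0.001, 0.0, 0.0]
ft_force: [0.3, -0.6, -0.1]
grip_width: 0.998
```

{"op": "move_arm", "data": {"moves": [[[0,0,0],[0,0,0],1],[[0,0,0],[0,0,0],1],[[0,0,0],[0,0,0],1]]}}

```text
clock: 2.4
position: [0.4079, -0.2637, 0.3711]
ee_rot: [1.0, -0.001, -0.0, 0.0]
ft_force: [0.3, -0.7, -0.5]
grip_width: 0.999
```

Run:
```python
from h import *
p,y,r,o=tcp();print(p,y,o["clock"])
i=snap("wrist","w1",None,1.5625);print(i)
```

```text
[ 0.40789418 -0.26371381  0.37113739] -0.16500017173324735 2.4
{'fx': 319.03089456620694, 'fy': 319.03089456620694, 'cx': 254.49154086193866, 'cy': 191.20893311022593, 'origin': array([ 0.47591576, -0.26346121,  0.51356155]), 'rotation': array([-0.69986025,  0.70145174,  0.09546154, -0.09512198])}
```

View pics/w1.png

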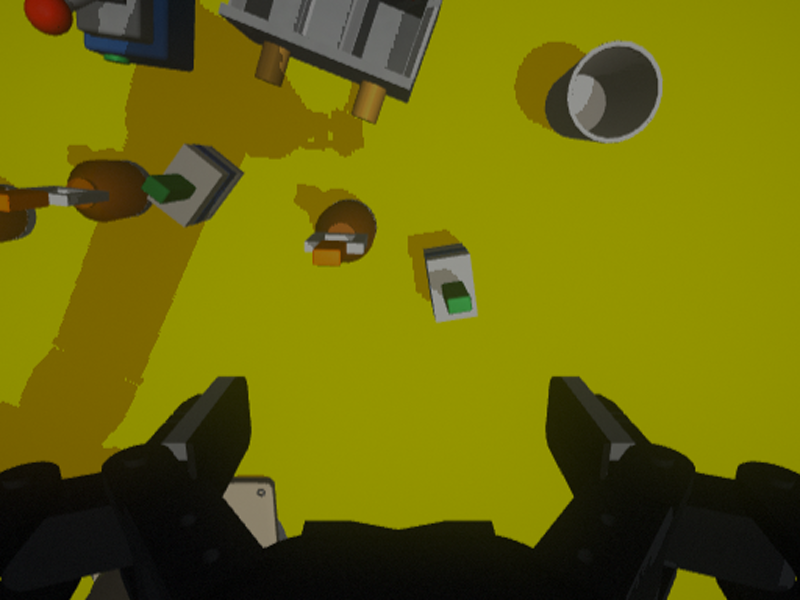

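{"op": "move_arm", "data": {"moves": [[[0.2,-1,0],[0,0,0],1],[[0.2,-1,0],[0,0,0],1],[[0,-1,0],[0,0,0],1],[[0,-1,0],[0,0,0],1],[[0,-1,0],[0,0,0],1]]}}

```text
clock: 3.08
position: [0.4184, -0.1376, 0.3713]
ee_rot: [1.0, -0.001, 0.0, 0.0]
ft_force: [0.4, 0.5, -0.4]
grip_width: 0.998
```

{"op": "move_arm", "data": {"moves": [[[0,-1,0],[0,0,0],1],[[0,-1,0],[0,0,0],1],[[0,-1,0],[0,0,0],1],[[0,-1,0],[0,0,0],1],[[0,-1,0],[0,0,0],1]]}}

```text
clock: 3.7
position: [0.4187, -0.0125, 0.3713]
ee_rot: [1.0, -0.001, 0.0, 0.0]
ft_force: [-0.4, -0.5, -0.1]
grip_width: 1.002
```

{"op": "move_arm", "data": {"moves": [[[0,-1,0],[0,0,0],1],[[0,-1,0],[0,0,0],1],[[0,0,0],[0,0,0],1],[[0,0,0],[0,0,0],1]]}}

```text
clock: 4.2
position: [0.4189, 0.0361, 0.3712]
ee_rot: [1.0, -0.001, -0.0, 0.0]
ft_force: [-0.2, 0.6, 0.7]
grip_width: 0.998
```

Run:
```python
from h import *
p,y,r,o=tcp();print(p,y,o["clock"])
i=snap("wrist","w2",None,1.5625)
```

```text
[0.4188622  0.03612133 0.37124945] -0.13999258175117985 4.2
```

View pics/w2.png

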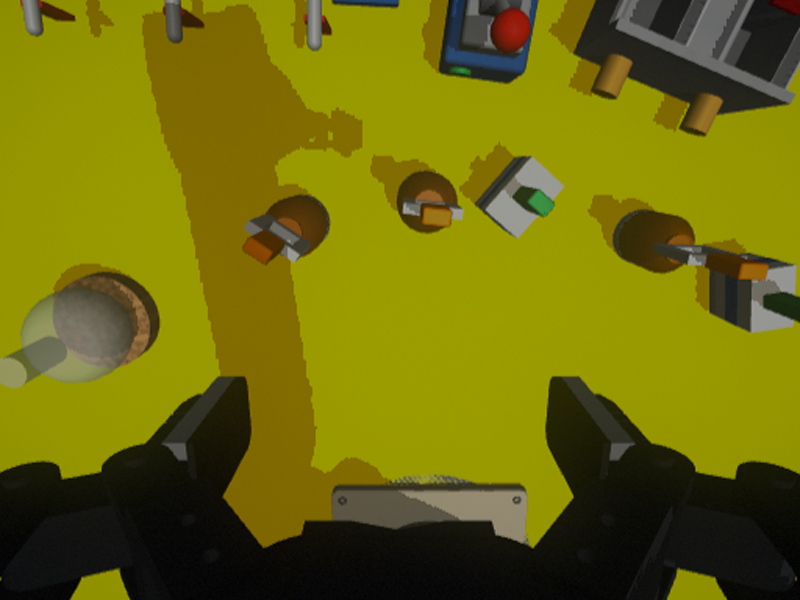

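{"op": "move_arm", "data": {"moves": [[[1,0,0],[0,0,0],1],[[1,0,0],[0,0,0],1],[[1,0,0],[0,0,0],1],[[1,0,0],[0,0,0],1],[[1,0,0],[0,0,0],1]]}}

```text
clock: 4.88
position: [0.5448, 0.0355, 0.3709]
ee_rot: [1.0, -0.002, -0.0, 0.0]
ft_force: [-0.6, -0.1, 0.2]
grip_width: 0.999
```

{"op": "move_arm", "data": {"moves": [[[0.6,0,0],[0,0,0],1],[[0,0,0],[0,0,0],1],[[0,0,0],[0,0,0],1]]}}

```text
clock: 5.25
position: [0.5584, 0.0365, 0.3712]
ee_rot: [1.0, -0.001, -0.0, 0.0]
ft_force: [-0.7, 0.6, 0.0]
grip_width: 1.001
```

Run:
```python
from h import *
p,y,r,o=tcp();print(p,y,o["clock"])
i=snap("wrist","w3",None,1.5625)
```

```text
[0.5584248  0.03654043 0.37124222] -0.10210538498392806 5.25
```

View pics/w3.png

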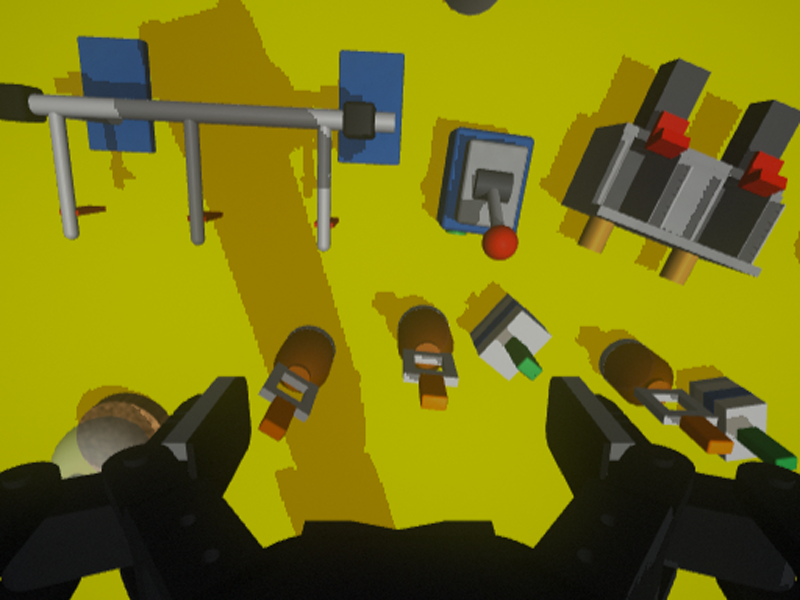

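Run:
```python
import numpy as np,cv2
im=np.load("pics/w3.npy")[25:185,296:512]
cv2.imwrite("pics/c3.png",cv2.resize(im,None,fx=3.7,fy=3.7,interpolation=cv2.INTER_CUBIC))
```

```text
(no output)
```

View pics/c3.png

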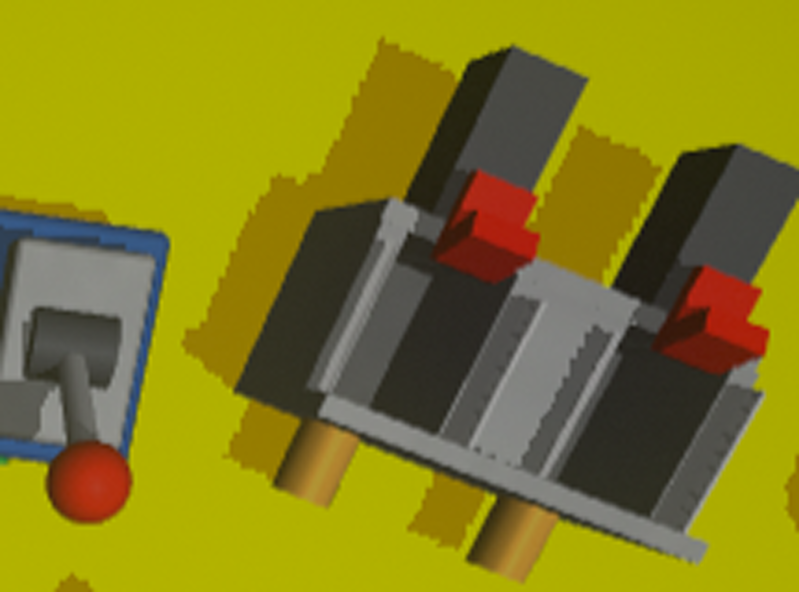

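```bash
cat >> h.py <<'E'
import pickle
def I(n): return pickle.load(open(f"pics/{n}.pkl","rb"))
D=1.5625
E
python3 - <<'E'
from h import *
w1,w2,w3=I("w1"),I("w2"),I("w3")
c=lambda u,v:(296+u/3.7,25+v/3.7)
P={}
for n,u,v,z in [("FLo",322,412,.095),("FLi",328,394,.095),("FRo",698,563,.095),("FRi",708,543,.095),("gFL",235,392,0),("gBL",318,212,0),("tBL",390,198,.072)]:
    P[n]=plane(w3,*c(u,v),z)[:2]; print(n,P[n].round(4))
print(np.linalg.norm(P["FLo"]-P["FRo"]),np.linalg.norm(P["gFL"]-P["gBL"]))
d=P["FRo"]-P["FLo"]+P["FRi"]-P["FLi"];print("yaw",np.degrees(np.arctan2(-d[1],-d[0]))-90, "side yaw",np.degrees(np.arctan2(*(P["gBL"]-P["gFL"])[::-1])))
T=[]
for n,a,b in [("peg3",(71,237),(36,33)),("peg2",(198,243),(175,40)),("peg1",(324,248),(314,47)),("tip",(500,242),(511,32))]:
    x,e=tri((w3,a[0]/D,a[1]/D),(w2,b[0]/D,b[1]/D)); print(n,x.round(4),e.round(4));T.append(x)
for a in [(35,103),(395,122)]: print("bar",plane(w3,a[0]/D,a[1]/D,.131).round(4))
# receivers: stem tops; cartridge stem tops (tri)
for n,*q in [("recA",(w2,264,249),(w3,275,430)),("recB",(w2,436,216),(w3,434,400)),("recC",(w1,327,257),(w3,715,440),(w2,748,270)),("cartA",(w2,541,203),(w3,531,371),(w1,154,189)),("cartB",(w1,458,302),(w3,783,462))]:
    x,e=tri(*[(i,u/D,v/D) for i,u,v in q]);print(n,x.round(4),e.round(4))
E
```

```text
FLo [ 0.5842 -0.1302]
FLi [ 0.5905 -0.1316]
FRo [ 0.5297 -0.2727]
FRi [ 0.5371 -0.2749]
gFL [ 0.5832 -0.1298]
gBL [ 0.6564 -0.1577]
tBL [ 0.6569 -0.1554]
0.15259830869663496 0.07832621944376948
yaw -20.691137173292788 side yaw -20.863364959226367
peg3 [0.5712 0.283  0.1384] 0.0005
peg2 [0.5666 0.1881 0.1388] 0.0
peg1 [0.5624 0.0934 0.1373] 0.0003
tip [ 0.5687 -0.0385  0.1493] 0.0002
bar [0.6667 0.2974 0.131 ]
bar [0.6535 0.0388 0.131 ]
recA [0.4284 0.1297 0.1735] 0.0011
recB [0.4501 0.0096 0.1672] 0.0003
recC [ 0.4113 -0.2138  0.1639] 0.0018
cartA [ 0.4549 -0.0756  0.1217] 0.001
cartB [ 0.3627 -0.3129  0.117 ] 0.0004
```

Run:
```python
import numpy as np,cv2
T=[]
for n,cu,cv in [("w2",287,227),("w3",298,380),("w2",430,203),("w2",520,197),("w1",340,232),("w1",448,285)]:
    x=int(cu/1.5625)-32;y=int(cv/1.5625)-32
    im=np.load(f"pics/{n}.npy")[y:y+64,x:x+64];print(n,x,y)
    im=cv2.convertScaleAbs(im,alpha=1.5)
    T.append(cv2.resize(im,None,fx=4.1,fy=4.1,interpolation=cv2.INTER_CUBIC))
print(T[0].shape)
cv2.imwrite("pics/t1.png",np.vstack([np.hstack(T[:3]),np.hstack(T[3:])]))
```

```text
w2 151 113
w3 158 211
w2 243 97
w2 300 94
w1 185 116
w1 254 150
(262, 262, 3)
```

View pics/t1.png

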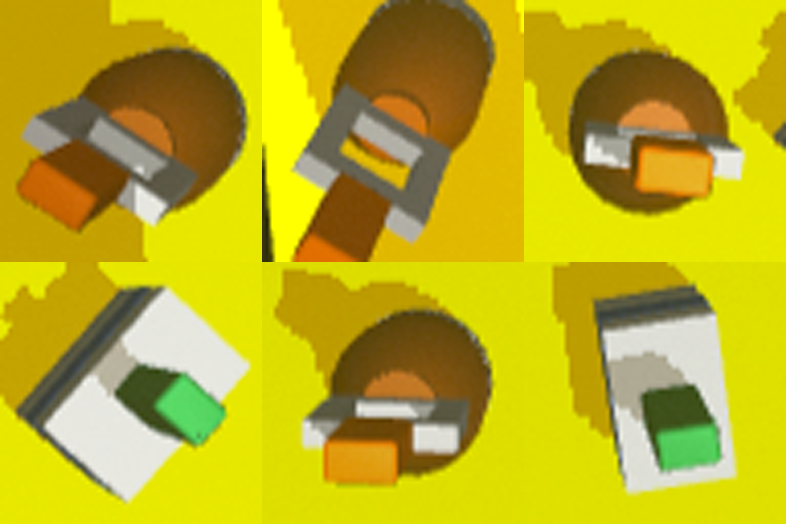

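```bash
cat > m.py <<'E'
from h import *
def quad(i,off,pts,z,s=4.1): return np.array([plane(i,off[0]+u/s,off[1]+v/s,z)[:2] for u,v in pts])
def rep(n,q):
    e=[q[1]-q[0],q[2]-q[1],q[3]-q[2],q[0]-q[3]]
    print(n,"c",q.mean(0).round(4),"len",[round(float(np.linalg.norm(x))*1e3,1) for x in e],"ang",[round(float(np.degrees(np.arctan2(x[1],x[0])))%180,1) for x in e])
E
python3 - <<'E'
from m import *
w1,w2,w3=I("w1"),I("w2"),I("w3")
rep("A plate",quad(w2,(151,113),[(38,115),(168,200),(150,222),(22,140)],.13))
rep("A stem",quad(w2,(151,113),[(35,158),(98,190),(80,230),(18,190)],.172))
rep("B plate",quad(w2,(243,97),[(64,130),(218,150),(216,178),(60,165)],.13))
rep("B stem",quad(w2,(243,97),[(114,148),(188,152),(185,197),(112,191)],.172))
rep("C plate",quad(w1,(185,116),[(50,153),(201,163),(198,191),(41,183)],.13))
rep("C stem",quad(w1,(185,116),[(64,178),(136,180),(134,223),(62,221)],.172))
rep("cA sh",quad(w2,(300,94),[(162,26),(250,105),(128,239),(42,168)],.065))
rep("cA stem",quad(w2,(300,94),[(184,112),(225,149),(198,182),(155,145)],.12))
rep("cB sh",quad(w1,(254,150),[(78,70),(192,50),(212,215),(104,232)],.065))
rep("cB stem",quad(w1,(254,150),[(128,170),(192,163),(196,200),(138,208)],.12))
o=get_obs();print(np.degrees(o["joint_pos"]).round(1))
E
```

```text
A plate c [0.4271 0.1336] len [44.4, 8.8, 43.6, 9.0] ang [55.5, 139.2, 55.8, 144.0]
A stem c [0.4277 0.1332] len [18.1, 12.1, 18.9, 9.9] ang [61.9, 152.8, 55.3, 148.5]
B plate c [0.45   0.0096] len [45.0, 8.1, 45.6, 10.1] ang [82.6, 177.7, 85.2, 173.5]
B stem c [0.4499 0.0098] len [19.2, 11.6, 19.1, 11.1] ang [86.8, 177.7, 85.2, 178.0]
C plate c [ 0.4114 -0.2152] len [44.5, 8.4, 46.6, 9.5] ang [86.1, 172.8, 86.9, 160.8]
C stem c [ 0.411 -0.214] len [19.0, 11.6, 19.1, 11.6] ang [88.3, 175.5, 88.2, 174.7]
cA sh c [ 0.4544 -0.0754] len [40.4, 59.0, 39.1, 59.6] ang [50.8, 139.8, 51.7, 141.0]
cA stem c [ 0.455  -0.0754] len [16.8, 12.1, 17.4, 12.4] ang [50.3, 143.2, 51.2, 140.4]
cB sh c [ 0.361  -0.3143] len [40.1, 60.8, 39.2, 60.3] ang [100.0, 8.9, 99.3, 9.7]
cB stem c [ 0.3614 -0.3137] len [20.0, 12.2, 18.3, 12.9] ang [96.4, 8.0, 98.1, 15.5]
[  25.6   12.5  -41.    77.9    8.2   92.5 -104.4]
```

{"op": "move_arm", "data": {"moves": [[[0,0,0],[0,0,-10.6],1],[[0,0,0],[0,0,-10.6],1],[[0,0,0],[0,0,-10.6],1],[[0,0,0],[0,0,-10.6],1],[[0,0,0],[0,0,-10.6],1]]}}

```text
clock: 5.92
position: [0.5583, 0.0368, 0.3717]
ee_rot: [0.894, 0.448, 0.0, 0.001]
ft_force: [-0.3, 0.5, 0.6]
grip_width: 0.999
```

{"op": "move_arm", "data": {"moves": [[[0,0,0],[0,0,-10.6],1],[[0,0,0],[0,0,-10.6],1],[[0,0,0],[0,0,-10.6],1],[[0,0,0],[0,0,-10.6],1],[[0,0,0],[0,0,-10.6],1]]}}

```text
clock: 6.55
position: [0.5583, 0.0368, 0.3717]
ee_rot: [0.6, 0.8, -0.0, 0.001]
ft_force: [0.1, -0.6, 0.2]
grip_width: 1.002
```

{"op": "move_arm", "data": {"moves": [[[0,0,0],[0,0,-10.6],1],[[0,0,0],[0,0,-10.6],1],[[0,0,0],[0,0,-10.6],1],[[0,0,0],[0,0,-2.8],0.6],[[0.35,-1,0.6],[0,0,0],0.6]]}}

```text
clock: 7.18
position: [0.5363, 0.0242, 0.3567]
ee_rot: [0.336, 0.942, 0.001, 0.001]
ft_force: [0.4, 0.2, -0.1]
grip_width: 0.61
```

{"op": "move_arm", "data": {"moves": [[[0,-1,0.6],[0,0,0],0.6],[[0,-1,0.6],[0,0,0],0.6],[[0,-1,0.6],[0,0,0],0.6],[[0,-1,0.6],[0,0,0],0.6],[[0,-1,0.6],[0,0,0],0.6]]}}

```text
clock: 7.8
position: [0.4557, -0.074, 0.281]
ee_rot: [0.338, 0.941, -0.001, 0.0]
ft_force: [0.8, -0.3, 0.5]
grip_width: 0.605
```

```bash
cat > go.py <<'E'
import sys
from h import *
x,y,z,yaw=map(float,sys.argv[1:5])
p,a,r,o=tcp()
d=r.T@(np.array([x,y,z])-p)/.025
t=-((yaw-a+180)%360-180)
c=np.cos(np.radians(t));
print("t",round(o["clock"],2),"p",p.round(4),"yaw",round(a,2),"tilt",np.degrees(np.arccos(-r[2,2])).round(2),"j",np.degrees(o["joint_pos"]).round(0),"F",o["ft_force"].round(1),"g",round(o["grip_width"],3))
print("now-axes shift",d.round(2),"turn",round(t,2))
b=np.radians(yaw);R2=np.array([[np.cos(b),np.sin(b),0],[np.sin(b),-np.cos(b),0],[0,0,-1]])
print("after-turn shift",(R2.T@(np.array([x,y,z])-p)/.025).round(2))
E
python3 go.py .4547 -.0754 .083 140.5
python3 - <<'E'
from h import *
snap("wrist","w4",None,1.5625)
E
```

```text
t 7.8 p [ 0.4557 -0.074   0.281 ] yaw 140.49 tilt 0.1 j [ 61.  -1. -56. 100.  -1.  80.  56.] F [ 0.8 -0.3  0.5] g 0.605
now-axes shift [ 0.01 -0.06  7.92] turn -0.01
after-turn shift [-0.01 -0.07  7.92]
```

View pics/w4.png

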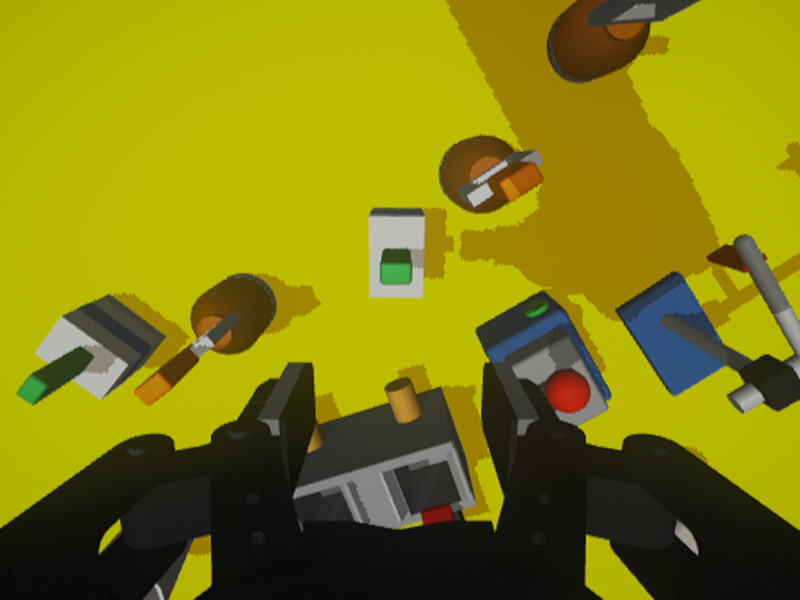

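Run:
```python
from m import *
w4=I("w4")
rep("cA stem",quad(w4,(0,0),[(384,261),(411,261),(411,284),(381,284)],.12,D))
rep("cA sh",quad(w4,(0,0),[(369,216),(424,216),(423,297),(369,297)],.065,D))
rep("B stem",quad(w4,(0,0),[(499,180),(535,162),(543,182),(508,201)],.172,D))
```

```text
cA stem c [ 0.4555 -0.0739] len [16.7, 14.6, 18.8, 14.8] ang [50.5, 140.9, 50.5, 132.8]
cA sh c [ 0.4558 -0.0749] len [39.2, 59.9, 40.2, 59.9] ang [50.5, 140.6, 50.5, 139.6]
B stem c [0.4502 0.0098] len [19.0, 10.5, 19.0, 11.3] ang [77.1, 166.5, 79.4, 166.8]
```

{"op": "move_arm", "data": {"moves": [[[0,0,1],[0,0,0],0.6],[[0,0,1],[0,0,0],0.6],[[0,0,1],[0,0,0],0.6],[[0,0,1],[0,0,0],0.6],[[0,0,1],[0,0,0],0.6]]}}

```text
clock: 8.48
position: [0.4564, -0.0735, 0.1558]
ee_rot: [0.338, 0.941, -0.001, 0.0]
ft_force: [-0.1, -0.4, 0.0]
grip_width: 0.597
```

{"op": "move_arm", "data": {"moves": [[[0,-0.07,1],[0,0,0],0.6],[[0,0,1],[0,0,0],0.6],[[0,0,0.9],[0,0,0],0.6],[[0,0,0],[0,0,0],0],[[0,0,0],[0,0,0],0]], "squeeze": 90}}

```text
clock: 9.1
position: [0.456, -0.0747, 0.0848]
ee_rot: [0.338, 0.941, -0.0, 0.001]
ft_force: [0.3, 0.2, -1.4]
grip_width: 0.222
```

{"op": "move_arm", "data": {"moves": [[[0,0,0],[0,0,0],0],[[0,0,0],[0,0,0],0],[[0,0,0],[0,0,0],0]]}}

```text
clock: 9.48
position: [0.4561, -0.0749, 0.0847]
ee_rot: [0.338, 0.941, -0.0, 0.001]
ft_force: [-1.9, -0.5, 6.9]
grip_width: 0.221
```

```bash
python3 go.py .6094 -.1735 .25 159.2
```

```text
t 9.47 p [ 0.4561 -0.0749  0.0847] yaw 140.52 tilt 0.08 j [ 55.  14. -55. 115.  14.  58.  44.] F [-1.9 -0.5  6.9] g 0.221
now-axes shift [-7.25  0.85 -6.6 ] turn -18.68
after-turn shift [-7.13 -1.51 -6.61]
```

{"op": "move_arm", "data": {"moves": [[[0,0,-1],[0,0,0],0],[[0,0,-1],[0,0,0],0],[[0,0,-1],[0,0,0],0],[[0,0,-1],[0,0,0],0],[[0,0,-1],[0,0,0],0]]}}

```text
clock: 10.1
position: [0.4554, -0.0745, 0.2097]
ee_rot: [0.338, 0.941, -0.0, 0.0]
ft_force: [1.0, -0.2, -2.8]
grip_width: 0.216
```

{"op": "move_arm", "data": {"moves": [[[0,0,-0.5],[0,0,-9.3],0],[[0,0,0],[0,0,-9.4],0],[[-0.9,-0.2,0],[0,0,0],0],[[-0.9,-0.2,0],[0,0,0],0],[[-0.9,-0.2,0],[0,0,0],0]]}}

```text
clock: 10.72
position: [0.5139, -0.1131, 0.2213]
ee_rot: [0.18, 0.984, -0.0, -0.0]
ft_force: [0.1, -0.3, -2.4]
grip_width: 0.223
```

{"op": "move_arm", "data": {"moves": [[[-0.9,-0.2,0],[0,0,0],0],[[-0.9,-0.2,0],[0,0,0],0],[[-0.9,-0.2,0],[0,0,0],0],[[-0.9,-0.2,0],[0,0,0],0],[[-0.8,-0.1,0],[0,0,0],0]]}}

```text
clock: 11.35
position: [0.6087, -0.1734, 0.221]
ee_rot: [0.181, 0.984, 0.0, -0.0]
ft_force: [-0.4, -0.7, -2.5]
grip_width: 0.223
```

{"op": "move_arm", "data": {"moves": [[[0,0,0],[0,0,0],0],[[0,0,0],[0,0,0],0]]}}

```text
clock: 11.6
position: [0.6079, -0.172, 0.2212]
ee_rot: [0.18, 0.984, 0.0, -0.0]
ft_force: [0.6, 1.2, -2.0]
grip_width: 0.221
```

```bash
python3 go.py .6094 -.1735 .1947 159.2
python3 - <<'E'
from h import *
snap("wrist","w5",None,1.5625)
E
```

```text
t 11.6 p [ 0.6079 -0.172   0.2212] yaw 159.26 tilt 0.04 j [ 49.  29. -52.  81.  22.  81.  66.] F [ 0.6  1.2 -2. ] g 0.221
now-axes shift [-0.08 -0.03  1.06] turn 0.06
after-turn shift [-0.08 -0.03  1.06]
```

View pics/w5.png

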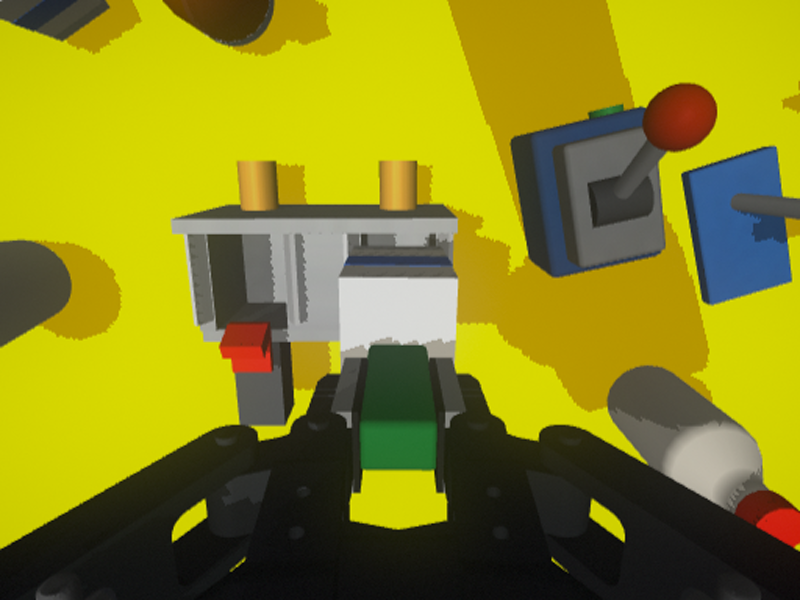

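Run:
```python
from m import *
w5=I("w5")
a=plane(w5,173/D,220/D,.095)[:2];b=plane(w5,457/D,219/D,.095)[:2]
d=b-a;print(a,b,np.linalg.norm(d),"yaw",np.degrees(np.arctan2(d[1],d[0]))-90)
yw=np.radians(-20.8);ex=np.array([np.cos(yw),np.sin(yw)]);ey=np.array([-ex[1],ex[0]])
c=(a+b)/2+.0395*ex;print("trap c",c,"bays",c+.045*ey,c-.045*ey)
z=.2212-.0847+.065
q=[plane(w5,u/D,v/D,z)[:2] for u,v in [(341,278),(457,276)]]
print("cart edge",q,np.linalg.norm(q[0]-q[1]),"centre",(q[0]+q[1])/2+.03*ex)
```

```text
[ 0.53117599 -0.27098717] [ 0.58447377 -0.12850905] 0.15212056748434763 yaw -20.509664806168672
trap c [ 0.5947505  -0.21377484] bays [ 0.61073031 -0.17170768] [ 0.57877068 -0.25584199]
cart edge [array([ 0.57382065, -0.17869178]), array([ 0.58686067, -0.14227133])] 0.03868451299532817 centre [ 0.60838543 -0.17113476]
```

{"op": "move_arm", "data": {"moves": [[[-0.08,-0.01,0.8],[0,0,0],0],[[0,0,0.65],[0,0,0],0],[[0,0,0],[0,0,0],0],[[0,0,0.1],[0,0,0],0],[[0,0,0.1],[0,0,0],0]]}}

```text
clock: 12.28
position: [0.6103, -0.1735, 0.1805]
ee_rot: [0.18, 0.984, -0.0, 0.0]
ft_force: [-0.7, 0.3, -1.2]
grip_width: 0.213
```

{"op": "move_arm", "data": {"moves": [[[0,0,0.1],[0,0,0],0],[[0,0,0.1],[0,0,0],0]]}}

```text
clock: 12.52
position: [0.61, -0.1732, 0.1755]
ee_rot: [0.18, 0.984, -0.0, 0.0]
ft_force: [-2.6, 1.8, 2.9]
grip_width: 0.221
```

{"op": "move_arm", "data": {"moves": [[[0,0,0.1],[0,0,0],0],[[0,0,0],[0,0,0],0]]}}

```text
clock: 12.78
position: [0.6099, -0.1732, 0.1725]
ee_rot: [0.18, 0.984, 0.0, -0.0]
ft_force: [-3.6, 3.1, 2.4]
grip_width: 0.221
```

{"op": "move_arm", "data": {"moves": [[[0,0,0.15],[0,0,0],0],[[0,0,0.15],[0,0,0],0]]}}

```text
clock: 13.02
position: [0.6101, -0.1734, 0.1653]
ee_rot: [0.18, 0.984, -0.0, 0.0]
ft_force: [-2.5, 1.3, -0.9]
grip_width: 0.22
```

{"op": "move_arm", "data": {"moves": [[[0,0,0.15],[0,0,0],0],[[0,0,0.15],[0,0,0],0]]}}

```text
clock: 13.28
position: [0.6094, -0.1735, 0.1568]
ee_rot: [0.18, 0.984, -0.0, -0.001]
ft_force: [-5.1, 1.9, 1.5]
grip_width: 0.217
```

{"op": "move_arm", "data": {"moves": [[[0,0,0.3],[0,0,0],0],[[0,0,0.3],[0,0,0],0],[[0,0,0.3],[0,0,0],0]]}}

```text
clock: 13.65
position: [0.6093, -0.1735, 0.1342]
ee_rot: [0.18, 0.984, -0.0, -0.001]
ft_force: [-5.1, 1.4, 0.8]
grip_width: 0.223
```

{"op": "move_arm", "data": {"moves": [[[0,0,0.3],[0,0,0],0],[[0,0,0.3],[0,0,0],0],[[0,0,0.3],[0,0,0],0]]}}

```text
clock: 14.02
position: [0.6094, -0.1735, 0.1116]
ee_rot: [0.18, 0.984, -0.0, -0.001]
ft_force: [-5.1, 1.3, 0.8]
grip_width: 0.22
```

{"op": "move_arm", "data": {"moves": [[[0,0,0.3],[0,0,0],0],[[0,0,0.2],[0,0,0],0]]}}

```text
clock: 14.28
position: [0.6092, -0.1735, 0.0989]
ee_rot: [0.18, 0.984, -0.0, -0.001]
ft_force: [-4.8, 1.6, 0.3]
grip_width: 0.218
```

Underside about 14 mm; target TCP 0.0927.

{"op": "move_arm", "data": {"moves": [[[0,0,0.15],[0,0,0],0],[[0,0,0.1],[0,0,0],0],[[0,0,0],[0,0,0],0]]}}

```text
clock: 14.65
position: [0.6101, -0.1739, 0.0934]
ee_rot: [0.18, 0.984, -0.0, 0.0]
ft_force: [-0.5, -0.1, -2.0]
grip_width: 0.222
```

{"op": "move_arm", "data": {"moves": [[[0,0,0.08],[0,0,0],0],[[0,0,0],[0,0,0],0]]}}

```text
clock: 14.9
position: [0.6102, -0.1737, 0.0928]
ee_rot: [0.18, 0.984, -0.0, 0.0]
ft_force: [-4.8, 0.4, 6.3]
grip_width: 0.218
```

{"op": "move_arm", "data": {"moves": [[[0,0,0.06],[0,0,0],0],[[0,0,0],[0,0,0],0],[[0,0,-0.06],[0,0,0],0.5],[[0,0,0],[0,0,0],0.5],[[0,0,-1],[0,0,0],0.5]]}}

```text
clock: 15.52
position: [0.6091, -0.1736, 0.1153]
ee_rot: [0.18, 0.984, 0.0, -0.001]
ft_force: [0.4, 0.4, -0.7]
grip_width: 0.501
```

{"op": "move_arm", "data": {"moves": [[[0,0,-1],[0,0,0],0.5],[[0,0,-1],[0,0,0],0.5],[[0,0,-1],[0,0,0],0.5],[[0,0,-1],[0,0,0],0.6],[[0,0,-1],[0,0,0],0.6]]}}

```text
clock: 16.15
position: [0.6102, -0.1736, 0.2426]
ee_rot: [0.18, 0.984, -0.0, 0.0]
ft_force: [0.0, -0.5, 0.6]
grip_width: 0.601
```

```bash
python3 go.py .3612 -.314 .27 189.3
python3 - <<'E'
from h import *
snap("wrist","w6",None,1.5625)
E
```

```text
t 16.15 p [ 0.6102 -0.1736  0.2426] yaw 159.23 tilt 0.03 j [ 49.  28. -52.  79.  22.  83.  67.] F [ 0.  -0.5  0.6] g 0.601
now-axes shift [ 7.32 -8.78 -1.1 ] turn -30.07
after-turn shift [10.74 -3.93 -1.1 ]
```

View pics/w6.png

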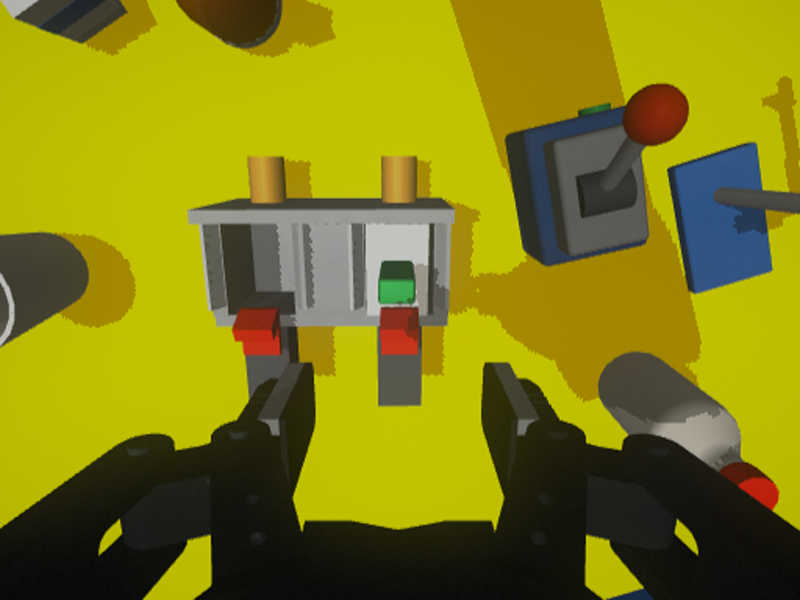

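{"op": "move_arm", "data": {"moves": [[[0,0,0],[0,0,-10],0.6],[[0,0,0],[0,0,-10],0.6],[[0,0,0],[0,0,-10],0.6],[[1,-0.36,0],[0,0,0],0.6],[[1,-0.36,0],[0,0,0],0.6]]}}

```text
clock: 16.82
position: [0.5633, -0.1994, 0.2413]
ee_rot: [-0.081, 0.997, 0.0, 0.0]
ft_force: [-0.6, 0.5, -0.1]
grip_width: 0.597
```

{"op": "move_arm", "data": {"moves": [[[1,-0.36,0],[0,0,0],0.6],[[1,-0.36,0],[0,0,0],0.6],[[1,-0.36,0],[0,0,0],0.6],[[1,-0.36,0],[0,0,0],0.6],[[1,-0.36,0],[0,0,0],0.6]]}}

```text
clock: 17.45
position: [0.4468, -0.2643, 0.2416]
ee_rot: [-0.08, 0.997, -0.0, 0.0]
ft_force: [-0.0, -0.7, 0.1]
grip_width: 0.6
```

{"op": "move_arm", "data": {"moves": [[[1,-0.36,0],[0,0,0],0.6],[[1,-0.36,0],[0,0,0],0.6],[[1,-0.36,0],[0,0,0],0.6],[[0.74,-0.33,0],[0,0,0],0.6],[[0,0,0],[0,0,0],0.6]]}}

```text
clock: 18.08
position: [0.3598, -0.3147, 0.2417]
ee_rot: [-0.079, 0.997, -0.0, -0.0]
ft_force: [-0.5, -0.3, -1.0]
grip_width: 0.599
```

```bash
cat >> m.py <<'E'
def blobs(im,col,amin=20):
    h=cv2.cvtColor(np.ascontiguousarray(im),cv2.COLOR_BGR2HSV)
    lo,hi={"green":((50,120,40),(80,255,255)),"orange":((6,180,110),(18,255,255))}[col]
    m=cv2.inRange(h,lo,hi);n,_,s,c=cv2.connectedComponentsWithStats(m)
    return [(c[k].round(1),int(s[k,4]),s[k,:4]) for k in range(1,n) if s[k,4]>=amin]
E
python3 go.py .3612 -.314 .083 189.3
python3 - <<'E'
from m import *
i=snap("wrist","w7",None,1.5625);im=np.load("pics/w7.npy")
print("pred stem top px",proj(i,(.3612,-.314,.12)),"mid",proj(i,(.3612,-.314,.0925)))
for c in("green","orange"): print(c,blobs(im,c))
for q in [(.3612,-.314,.12)]:
  b=np.radians(9.3)
  for sx,sy in((1,1),(1,-1),(-1,-1),(-1,1)):
    print(np.round(proj(i,(q[0]+.007*sx*np.cos(b)-.01*sy*np.sin(b),q[1]+.007*sx*np.sin(b)+.01*sy*np.cos(b),q[2])),1),end="")
E
```

```text
t 18.07 p [ 0.3598 -0.3147  0.2417] yaw -170.94 tilt 0.06 j [ 95.   5. -60. 102.   4.  76. 132.] F [-0.5 -0.3 -1. ] g 0.599
now-axes shift [-0.06  0.02  6.35] turn -0.24
after-turn shift [-0.06  0.02  6.35]
pred stem top px (np.float64(254.61415217687903), np.float64(186.0741703036242)) mid (np.float64(254.62422984632784), np.float64(178.74173601631975))
green [(array([255.2, 185.6]), 350, array([244, 178,  23,  16], dtype=int32))]
orange [(array([344.7, 229.5]), 110, array([334, 226,  21,   9], dtype=int32)), (array([382.1, 283.2]), 45, array([375, 281,  15,   5], dtype=int32))]
[266.3 193.9][243. 194.][242.8 178.1][266.4 178.1]
```

{"op": "move_arm", "data": {"moves": [[[-0.06,0,1],[0,0,0],0.6],[[0,0,1],[0,0,0],0.6],[[0,0,1],[0,0,0],0.6],[[0,0,1],[0,0,0],0.6],[[0,0,1],[0,0,0],0.6]]}}

```text
clock: 18.75
position: [0.3636, -0.3124, 0.116]
ee_rot: [-0.081, 0.997, 0.0, 0.001]
ft_force: [0.1, -0.9, -0.2]
grip_width: 0.595
```

{"op": "move_arm", "data": {"moves": [[[0,0,1],[0,0,0],0.6],[[0,0,0.3],[0,0,0],0.6],[[0,0,0],[0,0,0],0],[[0,0,0],[0,0,0],0],[[0,0,0],[0,0,0],0]]}}

```text
clock: 19.38
position: [0.3631, -0.3139, 0.0854]
ee_rot: [-0.08, 0.997, -0.001, 0.001]
ft_force: [0.9, 0.8, 5.1]
grip_width: 0.216
```

{"op": "move_arm", "data": {"moves": [[[0,0,0],[0,0,0],0],[[0,0,0],[0,0,0],0]]}}

```text
clock: 19.62
position: [0.3631, -0.3139, 0.0854]
ee_rot: [-0.08, 0.997, -0.001, 0.001]
ft_force: [0.8, 1.3, 7.5]
grip_width: 0.223
```

```bash
python3 go.py .5781 -.258 .22 159.2
```

```text
t 19.62 p [ 0.3631 -0.3139  0.0854] yaw -170.78 tilt 0.13 j [ 87.  17. -57. 112.  17.  59. 121.] F [0.8 1.3 7.5] g 0.223
now-axes shift [-8.85  0.82 -5.37] turn 30.02
after-turn shift [-7.24  5.14 -5.38]
```

{"op": "move_arm", "data": {"moves": [[[0,0,-1],[0,0,0],0],[[0,0,-1],[0,0,0],0],[[0,0,-1],[0,0,0],0],[[0,0,-1],[0,0,0],0],[[0,0,-1],[0,0,0],0]]}}

```text
clock: 20.25
position: [0.3618, -0.3132, 0.21]
ee_rot: [-0.08, 0.997, 0.0, -0.0]
ft_force: [-0.1, -0.3, -2.9]
grip_width: 0.217
```

{"op": "move_arm", "data": {"moves": [[[0,0,-0.4],[0,0,10],0],[[0,0,0],[0,0,10],0],[[0,0,0],[0,0,10],0],[[-0.9,0.64,0],[0,0,0],0],[[-0.9,0.64,0],[0,0,0],0]]}}

```text
clock: 20.88
position: [0.4157, -0.2995, 0.2193]
ee_rot: [0.181, 0.983, -0.0, -0.0]
ft_force: [0.7, -0.5, -2.8]
grip_width: 0.221
```

{"op": "move_arm", "data": {"moves": [[[-0.9,0.64,0],[0,0,0],0],[[-0.9,0.64,0],[0,0,0],0],[[-0.9,0.64,0],[0,0,0],0],[[-0.9,0.64,0],[0,0,0],0],[[-0.9,0.64,0],[0,0,0],0]]}}

```text
clock: 21.5
position: [0.5496, -0.2645, 0.2189]
ee_rot: [0.181, 0.984, -0.0, -0.0]
ft_force: [-0.7, -0.2, -2.0]
grip_width: 0.216
```

{"op": "move_arm", "data": {"moves": [[[-0.9,0.64,0],[0,0,0],0],[[0,0,0],[0,0,0],0],[[0,0,0],[0,0,0],0]]}}

```text
clock: 21.88
position: [0.5753, -0.2578, 0.219]
ee_rot: [0.18, 0.984, -0.0, -0.0]
ft_force: [-0.5, -0.5, -1.5]
grip_width: 0.217
```

```bash
python3 go.py .5795 -.2584 .185 159.2
python3 - <<'E'
from h import *
snap("wrist","w8",(80,100,336,292),3.1)
E
```

```text
t 21.88 p [ 0.5753 -0.2578  0.219 ] yaw 159.21 tilt 0.05 j [ 60.  30. -56.  82.  25.  81.  73.] F [-0.5 -0.5 -1.5] g 0.217
now-axes shift [-0.17  0.04  1.36] turn 0.01
after-turn shift [-0.16  0.04  1.36]
```

View pics/w8.png

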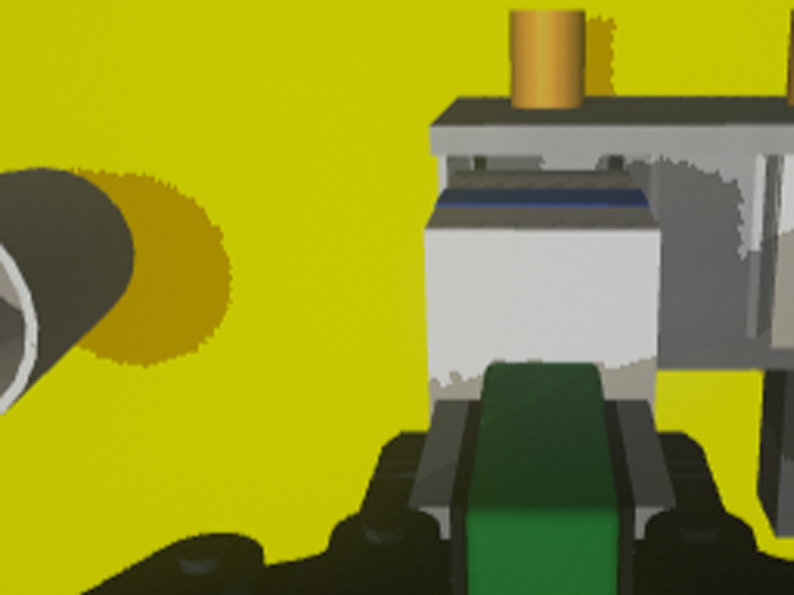

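Run:
```python
from m import *
yw=np.radians(-20.8);ex=np.array([np.cos(yw),np.sin(yw)]);ey=np.array([-ex[1],ex[0]])
w=I("w8");f=lambda u,v,z:plane(w,80+u/3.1,100+v/3.1,z)[:2]
q=[f(425,230,.1986),f(660,230,.1986)];c=(q[0]+q[1])/2+.03*ex
t=np.array([.5753,-.2578]);print("cart-TCP in trap",(c-t)@ex,(c-t)@ey,np.linalg.norm(q[0]-q[1]))
a=f(430,127,.095);b=a+.0395*ex+.077*ey-.045*ey;print("bay from corner",b,"cart->bay",(b-c)@ex,(b-c)@ey)
c5=np.array([.60838,-.17113]);t5=np.array([.6079,-.172]);print("w5 cart-TCP",(c5-t5)@ex,(c5-t5)@ey)
```

```text
cart-TCP in trap -0.0012983342567456316 0.0009024036936245576 0.039563996285383526
bay from corner [ 0.57881815 -0.25604968] cart->bay 0.00396564228603805 0.0019831568414551974
w5 cart-TCP 0.00013977326737504774 0.000983749680420434
```

{"op": "move_arm", "data": {"moves": [[[-0.16,0.04,0.7],[0,0,0],0],[[0,0,0.65],[0,0,0],0],[[0,0,0],[0,0,0],0],[[0,0,0.1],[0,0,0],0],[[0,0,0.1],[0,0,0],0]]}}

```text
clock: 22.55
position: [0.5803, -0.258, 0.1809]
ee_rot: [0.18, 0.984, -0.0, 0.0]
ft_force: [-0.4, -0.0, -1.7]
grip_width: 0.218
```

{"op": "move_arm", "data": {"moves": [[[0,0,0.1],[0,0,0],0],[[0,0,0.1],[0,0,0],0],[[0,0,0.1],[0,0,0],0]]}}

```text
clock: 22.92
position: [0.58, -0.2578, 0.1734]
ee_rot: [0.18, 0.984, -0.0, 0.0]
ft_force: [-4.0, 1.1, 4.8]
grip_width: 0.215
```

{"op": "move_arm", "data": {"moves": [[[0,0,0.15],[0,0,0],0],[[0,0,0.15],[0,0,0],0]]}}

```text
clock: 23.18
position: [0.5799, -0.2578, 0.1657]
ee_rot: [0.18, 0.984, -0.0, -0.0]
ft_force: [-4.3, 2.7, 0.7]
grip_width: 0.219
```

{"op": "move_arm", "data": {"moves": [[[0,0,0.15],[0,0,0],0],[[0,0,0.15],[0,0,0],0]]}}

```text
clock: 23.42
position: [0.5793, -0.2577, 0.1573]
ee_rot: [0.18, 0.984, 0.0, -0.001]
ft_force: [-4.9, 0.8, 0.9]
grip_width: 0.221
```

{"op": "move_arm", "data": {"moves": [[[0,0,0.3],[0,0,0],0],[[0,0,0.3],[0,0,0],0]]}}

```text
clock: 23.68
position: [0.5793, -0.2577, 0.1422]
ee_rot: [0.18, 0.984, 0.0, -0.001]
ft_force: [-5.7, 1.0, 0.3]
grip_width: 0.219
```

Same as the first. Home is at TCP ≈ 0.0934; 49 mm left.

{"op": "move_arm", "data": {"moves": [[[0,0,0.35],[0,0,0],0],[[0,0,0.35],[0,0,0],0],[[0,0,0.35],[0,0,0],0]]}}

```text
clock: 24.05
position: [0.5793, -0.2577, 0.1158]
ee_rot: [0.18, 0.984, 0.0, -0.001]
ft_force: [-5.3, 2.7, 1.2]
grip_width: 0.214
```

{"op": "move_arm", "data": {"moves": [[[0,0,0.3],[0,0,0],0],[[0,0,0.3],[0,0,0],0],[[0,0,0.2],[0,0,0],0],[[0,0,0.1],[0,0,0],0]]}}

```text
clock: 24.55
position: [0.58, -0.2581, 0.0935]
ee_rot: [0.18, 0.984, 0.0, 0.0]
ft_force: [0.3, -0.6, -2.9]
grip_width: 0.218
```

{"op": "move_arm", "data": {"moves": [[[0,0,0.08],[0,0,0],0],[[0,0,0],[0,0,0],0]]}}

```text
clock: 24.8
position: [0.5804, -0.2582, 0.0936]
ee_rot: [0.18, 0.984, -0.0, 0.0]
ft_force: [-5.6, 1.8, 8.8]
grip_width: 0.221
```

{"op": "move_arm", "data": {"moves": [[[0,0,0.06],[0,0,0],0],[[0,0,0],[0,0,0],0],[[0,0,-0.06],[0,0,0],0.5],[[0,0,0],[0,0,0],0.5],[[0,0,-1],[0,0,0],0.5]]}}

```text
clock: 25.42
position: [0.5791, -0.258, 0.1158]
ee_rot: [0.18, 0.984, 0.0, -0.001]
ft_force: [0.2, -0.4, -0.4]
grip_width: 0.5
```

{"op": "move_arm", "data": {"moves": [[[0,0,-1],[0,0,0],0.5],[[0,0,-1],[0,0,0],0.5],[[0,0,-1],[0,0,0],0.5],[[0,0,-1],[0,0,0],0.6],[[0,0,-1],[0,0,0],0.6]]}}

```text
clock: 26.05
position: [0.5802, -0.2581, 0.243]
ee_rot: [0.18, 0.984, 0.0, 0.0]
ft_force: [0.2, 0.2, 0.9]
grip_width: 0.595
```

```bash
python3 go.py .4112 -.2147 .26 87
python3 - <<'E'
from m import *
snap("wrist","w9",(80,80,336,272),3.1);im=np.load("pics/w9.npy");print(blobs(im,"green"))
h=cv2.cvtColor(np.ascontiguousarray(im),cv2.COLOR_BGR2HSV)
for n in("w6","w9"):
    im=np.load(f"pics/{n}.npy");h=cv2.cvtColor(np.ascontiguousarray(im),cv2.COLOR_BGR2HSV)
    m=cv2.inRange(h,(0,150,90),(5,255,255))|cv2.inRange(h,(174,150,90),(180,255,255))
    k,_,s,c=cv2.connectedComponentsWithStats(m);print(n,[(s[j].tolist()) for j in range(1,k) if s[j,4]>30])
    i=I(n)
E
```

```text
t 26.05 p [ 0.5802 -0.2581  0.243 ] yaw 159.23 tilt 0.03 j [ 59.  30. -56.  79.  25.  84.  73.] F [0.2 0.2 0.9] g 0.595
now-axes shift [ 6.94 -0.77 -0.68] turn 72.23
after-turn shift [ 1.38 -6.84 -0.68]
[(array([469. ,  67.9]), 102, array([458,  64,  22,   8], dtype=int32)), (array([360.7, 182.5]), 384, array([349, 170,  24,  22], dtype=int32)), (array([253.9, 183.8]), 350, array([243, 176,  23,  16], dtype=int32))]
w6 [[149, 197, 31, 30, 541], [243, 198, 24, 29, 563], [472, 305, 26, 22, 316]]
w9 [[252, 196, 11, 8, 40], [243, 208, 24, 17, 323], [332, 208, 30, 17, 372]]
```

{"op": "move_arm", "data": {"moves": [[[0,0,0],[0,0,10.3],0.6],[[0,0,0],[0,0,10.3],0.6],[[0,0,0],[0,0,10.3],0.6],[[0,0,0],[0,0,10.3],0.6],[[0,0,0],[0,0,10.3],0.6]]}}

```text
clock: 26.72
position: [0.5802, -0.2581, 0.2419]
ee_rot: [0.592, 0.806, 0.0, 0.0]
ft_force: [-0.7, 0.5, 0.3]
grip_width: 0.601
```

{"op": "move_arm", "data": {"moves": [[[0,0,0],[0,0,10.3],0.6],[[0,0,0],[0,0,10.4],0.6],[[0.2,-0.98,-0.1],[0,0,0],0.6],[[0.2,-0.98,0],[0,0,0],0.6],[[0.2,-0.98,0],[0,0,0],0.6]]}}

```text
clock: 27.35
position: [0.5069, -0.239, 0.2444]
ee_rot: [0.725, 0.689, 0.0, 0.0]
ft_force: [-0.4, 0.1, -0.5]
grip_width: 0.604
```

{"op": "move_arm", "data": {"moves": [[[0.2,-0.98,0],[0,0,0],0.6],[[0.2,-0.98,0],[0,0,0],0.6],[[0.2,-0.98,0],[0,0,0],0.6],[[0.2,-0.98,0],[0,0,0],0.6],[[0,0,0],[0,0,0],0.6]]}}

```text
clock: 27.98
position: [0.4097, -0.2144, 0.2449]
ee_rot: [0.726, 0.688, -0.001, 0.001]
ft_force: [0.7, 0.0, -0.2]
grip_width: 0.599
```

```bash
cat >> m.py <<'E'
def box(i,x,y,yaw,hx,hy,z):
    b=np.radians(yaw);return np.array([proj(i,(x+sx*hx*np.cos(b)-sy*hy*np.sin(b),y+sx*hx*np.sin(b)+sy*hy*np.cos(b),z)) for sx,sy in((1,1),(1,-1),(-1,-1),(-1,1))])
def checkrec(fn,x,y,yaw):
    i=snap("wrist",fn,None,1.5625);im=np.load(f"pics/{fn}.npy")
    q=box(i,x,y,yaw,.006,.01,.172);print("pred",q.min(0).round(1),q.max(0).round(1),"c",q.mean(0).round(1))
    h=cv2.cvtColor(np.ascontiguousarray(im),cv2.COLOR_BGR2HSV);m=cv2.inRange(h,(6,180,150),(18,255,255))
    for amin,mm in((60,m),):
        n,lab,s,c=cv2.connectedComponentsWithStats(mm)
        for k in range(1,n):
            if s[k,4]>=amin:
                pts=np.argwhere(lab==k)[:,::-1].astype(np.float32);rc=cv2.minAreaRect(pts)
                w=np.array([plane(i,u,v,.172)[:2] for u,v in cv2.boxPoints(rc)])
                e=[w[1]-w[0],w[2]-w[1]];L=[np.linalg.norm(t)*1e3 for t in e];lg=e[int(np.argmax(L))]
                print(s[k].tolist(),"world c",w.mean(0).round(4),"size",np.round(L,1),"ydir",round(float(np.degrees(np.arctan2(lg[1],lg[0])))%180,1))
E
python3 go.py .4112 -.2147 .14 87
python3 - <<'E'
from m import *
checkrec("w10",.4112,-.2147,-3)
E
```

```text
t 27.98 p [ 0.4097 -0.2144  0.2449] yaw 86.97 tilt 0.12 j [ 68.   0. -45. 104.   0.  76.  20.] F [ 0.7  0.  -0.2] g 0.599
now-axes shift [-0.    0.06  4.19] turn -0.03
after-turn shift [-0.01  0.06  4.19]
pred [247.4 189.2] [264.6 216.1] c [256.  202.6]
[244, 162, 7, 19, 95] world c [ 0.4062 -0.1915] size [ 4.1 12.6] ydir 86.8
[262, 162, 7, 18, 86] world c [ 0.4186 -0.1918] size [ 4.1 11.9] ydir 87.6
[249, 188, 16, 24, 82] world c [ 0.4117 -0.2124] size [10.5 17. ] ydir 87.5
```

{"op": "move_arm", "data": {"moves": [[[0,0.06,1],[0,0,0],0.6],[[0,0,1],[0,0,0],0.6],[[0,0,1],[0,0,0],0.5],[[0,0,1],[0,0,0],0.5],[[0,0,0.2],[0,0,0],0.5]], "squeeze": 60}}

```text
clock: 28.65
position: [0.4121, -0.2136, 0.1384]
ee_rot: [0.725, 0.689, 0.0, -0.001]
ft_force: [0.0, -0.3, -0.4]
grip_width: 0.499
```

{"op": "move_arm", "data": {"moves": [[[0,0,0],[0,0,0],0],[[0,0,0],[0,0,0],0],[[0,0,0],[0,0,0],0],[[0,0,0],[0,0,0],0],[[0,0,0],[0,0,0],0]]}}

```text
clock: 29.28
position: [0.4126, -0.2146, 0.1406]
ee_rot: [0.725, 0.688, 0.0, 0.001]
ft_force: [-1.1, 0.1, 6.9]
grip_width: 0.13
```

```bash
python3 go.py .522 .095 .34 87.3
```

```text
t 29.27 p [ 0.4126 -0.2146  0.1406] yaw 87.02 tilt 0.09 j [ 66.   7. -46. 112.   6.  64.  15.] F [-1.1  0.1  6.9] g 0.13
now-axes shift [12.59  3.74 -7.98] turn -0.28
after-turn shift [12.58  3.79 -7.98]
```

{"op": "move_arm", "data": {"moves": [[[0,0,-1],[0,0,0],0],[[0,0,-1],[0,0,0],0],[[0,0,-1],[0,0,0],0],[[0,0,-1],[0,0,0],0],[[0,0,-1],[0,0,0],0]]}}

```text
clock: 29.9
position: [0.4119, -0.2141, 0.2655]
ee_rot: [0.725, 0.689, -0.0, -0.0]
ft_force: [0.5, -0.8, -1.0]
grip_width: 0.132
```

{"op": "move_arm", "data": {"moves": [[[0.5,0.1,-1],[0,0,0],0],[[0.8,0.3,-1],[0,0,0],0],[[0.9,0.3,-1],[0,0,0],0],[[0.9,0.3,0],[0,0,0],0],[[0.9,0.3,0],[0,0,0],0]]}}

```text
clock: 30.52
position: [0.4499, -0.1153, 0.3399]
ee_rot: [0.725, 0.689, -0.0, 0.0]
ft_force: [-0.2, -1.2, -0.9]
grip_width: 0.127
```

{"op": "move_arm", "data": {"moves": [[[0.9,0.3,0],[0,0,0],0],[[0.9,0.3,0],[0,0,0],0],[[0.9,0.3,0],[0,0,0],0],[[0.9,0.3,0],[0,0,0],0],[[0.9,0.3,0],[0,0,0],0]]}}

```text
clock: 31.15
position: [0.4931, -0.005, 0.3396]
ee_rot: [0.725, 0.688, -0.0, 0.0]
ft_force: [0.4, -0.5, -1.1]
grip_width: 0.133
```

{"op": "move_arm", "data": {"moves": [[[0.9,0.3,0],[0,0,0],0],[[0.9,0.3,0],[0,0,0],0],[[0.9,0.3,0],[0,0,0],0],[[0.5,0.1,0],[0,0,-0.3],0],[[0,0,0],[0,0,0],0]]}}

```text
clock: 31.78
position: [0.5219, 0.0736, 0.3396]
ee_rot: [0.723, 0.691, -0.0, -0.0]
ft_force: [0.8, 0.1, -2.6]
grip_width: 0.127
```

```bash
python3 go.py .522 .0953 .1706 87.3
```

```text
t 31.77 p [0.5219 0.0736 0.3396] yaw 87.44 tilt 0.03 j [ 42.  12. -63.  86.  11.  89. -24.] F [ 0.8  0.1 -2.6] g 0.127
now-axes shift [ 0.86 -0.03  6.76] turn 0.14
after-turn shift [ 0.87 -0.04  6.76]
```

{"op": "move_arm", "data": {"moves": [[[0.87,-0.03,0],[0,0,0],0],[[0,0,1],[0,0,0],0],[[0,0,1],[0,0,0],0],[[0,0,1],[0,0,0],0],[[0,0,1],[0,0,0],0]]}}

```text
clock: 32.4
position: [0.5223, 0.0931, 0.239]
ee_rot: [0.724, 0.69, -0.0, 0.0]
ft_force: [0.1, 0.1, -1.9]
grip_width: 0.132
```

{"op": "move_arm", "data": {"moves": [[[0,0,1],[0,0,0],0],[[0,0,1],[0,0,0],0],[[0,0,0.76],[0,0,0],0],[[0,0,0],[0,0,0],0],[[0,0,0],[0,0,0],0]]}}

```text
clock: 33.02
position: [0.5229, 0.0947, 0.1717]
ee_rot: [0.723, 0.69, 0.0, 0.0]
ft_force: [0.3, 0.6, -1.7]
grip_width: 0.134
```

```bash
python3 go.py .6295 .0903 .1706 87.3
python3 - <<'E'
from m import *
i=snap("scene","s1");c=cv2.resize(np.load("pics/s1.npy")[130:230,225:365],None,fx=5.7,fy=5.7,interpolation=cv2.INTER_CUBIC)
cv2.imwrite("pics/s1.png",c)
E
```

```text
t 33.02 p [0.5229 0.0947 0.1717] yaw 87.32 tilt 0.07 j [ 37.  20. -61. 100.  18.  71. -31.] F [ 0.3  0.6 -1.7] g 0.134
now-axes shift [0.02 4.27 0.05] turn 0.02
after-turn shift [0.03 4.27 0.04]
```

View pics/s1.png

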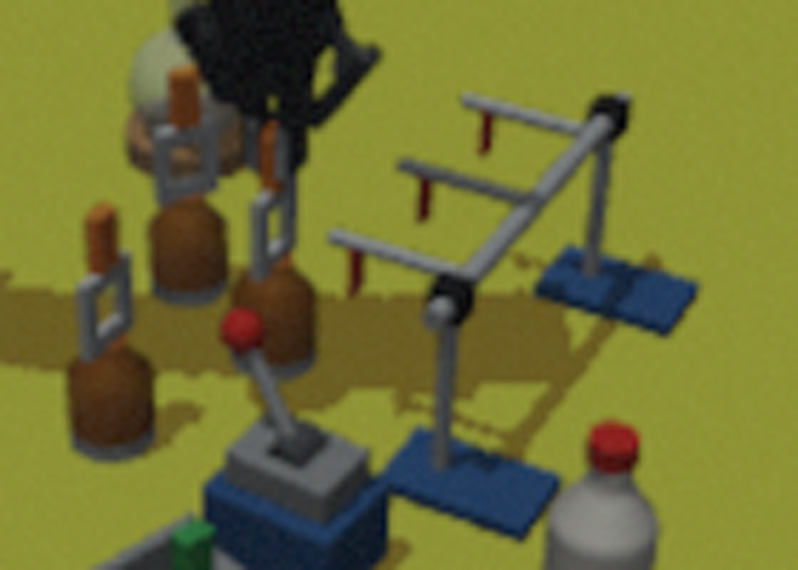

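Run:
```python
from m import *
s=I("s1");w3,w2=I("w3"),I("w2")
for n,u,v,a,b in[("p1",332,237,(324,248),(314,47)),("p2",400,163,(198,243),(175,40)),("p3",464,100,(71,237),(36,33))]:
    print(n,tri((s,225+u/5.7,130+v/5.7),(w3,a[0]/D,a[1]/D),(w2,b[0]/D,b[1]/D)))
for z in(.128,.133,.138,.143): print(z,[round(float((proj(s,(.5634,.0933,z))[k]-(225,130)[k])*5.7),1) for k in(0,1)])
print("eye centre pred",[(proj(s,(.5229,.0947,.1717-.1406+.102))[k]-(225,130)[k])*5.7 for k in(0,1)])
```

```text
p1 (array([0.56330766, 0.09407677, 0.13551504]), np.float64(0.001976932959789184))
p2 (array([0.56731632, 0.1890694 , 0.13732333]), np.float64(0.0015465511288195839))
p3 (array([0.57207229, 0.2853763 , 0.13547682]), np.float64(0.0016170261820723562))
0.128 [328.1, 247.9]
0.133 [328.3, 241.1]
0.138 [328.4, 234.3]
0.143 [328.6, 227.4]
eye centre pred [np.float64(270.14758278437677), np.float64(223.58942070962283)]
```

{"op": "move_arm", "data": {"moves": [[[0.02,0.4,0],[0,0,0],0],[[0,0.4,0],[0,0,0],0],[[0,0.4,0],[0,0,0],0],[[0,0.4,0],[0,0,0],0],[[0,0.4,0],[0,0,0],0]]}}

```text
clock: 33.7
position: [0.5731, 0.0929, 0.1707]
ee_rot: [0.723, 0.69, -0.0, -0.0]
ft_force: [-0.3, 0.7, -2.3]
grip_width: 0.131
```

{"op": "move_arm", "data": {"moves": [[[0,0.3,0],[0,0,0],0],[[0,0.3,0],[0,0,0],0],[[0,0.3,0],[0,0,0],0]]}}

```text
clock: 34.08
position: [0.5953, 0.0918, 0.1708]
ee_rot: [0.723, 0.69, -0.0, 0.0]
ft_force: [0.3, -0.3, -1.5]
grip_width: 0.135
```

{"op": "move_arm", "data": {"moves": [[[0,0.3,0],[0,0,0],0],[[0,0.3,0],[0,0,0],0],[[0,0.3,0],[0,0,0],0],[[0,0.3,0],[0,0,0],0],[[0,0.04,0],[0,0,0],0]]}}

```text
clock: 34.7
position: [0.6262, 0.0904, 0.1707]
ee_rot: [0.723, 0.69, 0.0, -0.0]
ft_force: [0.1, 0.3, -0.1]
grip_width: 0.13
```

{"op": "move_arm", "data": {"moves": [[[0,0,0.1],[0,0,0],0],[[0,0,0.1],[0,0,0],0],[[0,0,0],[0,0,0],0]]}}

```text
clock: 35.08
position: [0.6256, 0.0904, 0.1657]
ee_rot: [0.723, 0.69, -0.0, 0.0]
ft_force: [0.8, 0.8, -2.3]
grip_width: 0.129
```

{"op": "move_arm", "data": {"moves": [[[0,0,0.06],[0,0,0],0],[[0,0,0],[0,0,0],0]]}}

```text
clock: 35.33
position: [0.6259, 0.0905, 0.1654]
ee_rot: [0.723, 0.69, 0.0, 0.0]
ft_force: [-3.4, -0.8, 7.3]
grip_width: 0.128
```

```bash
python3 go.py .6262 .0904 .1642 87.3
python3 - <<'E'
from m import *
i=snap("scene","s2");c=cv2.resize(np.load("pics/s2.npy")[130:230,225:365],None,fx=5.7,fy=5.7,interpolation=cv2.INTER_CUBIC)
cv2.imwrite("pics/s2.png",c)
E
```

```text
t 35.33 p [0.6259 0.0905 0.1654] yaw 87.33 tilt 0.05 j [ 27.  33. -55.  85.  27.  76. -33.] F [-3.4 -0.8  7.3] g 0.128
now-axes shift [-0.    0.01  0.05] turn 0.03
after-turn shift [-0.    0.01  0.05]
```

View pics/s2.png

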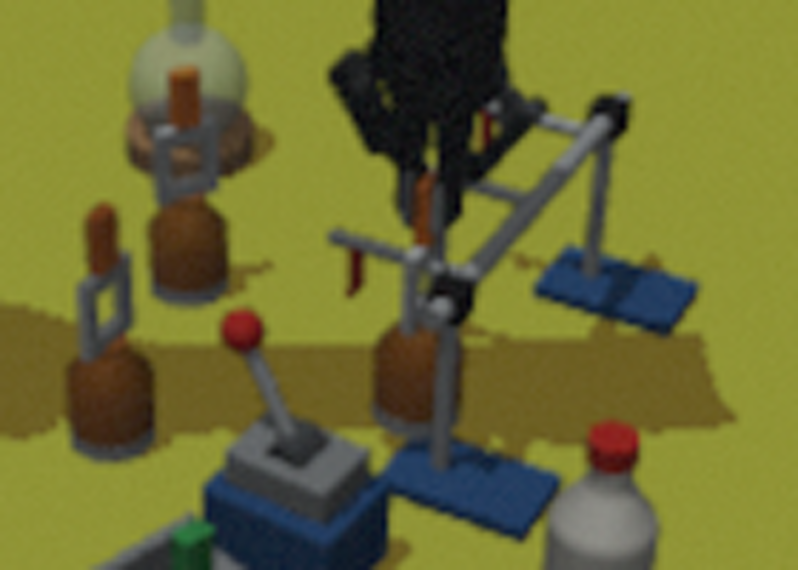

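{"op": "move_arm", "data": {"moves": [[[0,0,-0.04],[0,0,0],0],[[0,0,0],[0,0,0],0.4],[[0,0,0],[0,0,0],0.4],[[0,0,-0.5],[0,0,0],0.4],[[0,0,-1],[0,0,0],0.4]]}}

```text
clock: 36.0
position: [0.6255, 0.0902, 0.2032]
ee_rot: [0.723, 0.69, -0.0, -0.0]
ft_force: [-0.1, 0.1, -0.1]
grip_width: 0.401
```

{"op": "move_arm", "data": {"moves": [[[0,0,-1],[0,0,0],0.4],[[0,0,-1],[0,0,0],0.5],[[-0.4,-0.9,0],[0,0,1.2],0.6],[[-0.4,-0.9,0],[0,0,1.2],0.6],[[-0.4,-0.9,0],[0,0,0],0.6]]}}

```text
clock: 36.62
position: [0.5559, 0.0651, 0.2537]
ee_rot: [0.738, 0.675, 0.0, 0.0]
ft_force: [-0.3, -0.0, 0.7]
grip_width: 0.599
```

{"op": "move_arm", "data": {"moves": [[[-0.4,-0.9,0],[0,0,0],0.6],[[-0.4,-0.9,0],[0,0,0],0.6],[[-0.4,-0.9,0],[0,0,0],0.6],[[-0.4,-0.9,0],[0,0,0],0.6],[[0,-0.2,0],[0,0,0],0.6]]}}

```text
clock: 37.25
position: [0.4578, 0.0331, 0.2535]
ee_rot: [0.738, 0.675, -0.0, 0.001]
ft_force: [0.5, 0.3, -0.0]
grip_width: 0.599
```

```bash
python3 go.py .45 .0097 .14 85
python3 - <<'E'
from m import *
checkrec("w11",.45,.0097,-5)
E
```

```text
t 37.25 p [0.4578 0.0331 0.2535] yaw 84.86 tilt 0.16 j [ 54.  -0. -63. 103.   0.  77. -14.] F [ 0.5  0.3 -0. ] g 0.599
now-axes shift [-0.95 -0.23  4.54] turn -0.14
after-turn shift [-0.96 -0.23  4.54]
pred [238.  216.8] [254.1 241.6] c [246.1 229.2]
[253, 184, 8, 19, 118] world c [0.4603 0.0373] size [ 5.1 13.7] ydir 85.2
[240, 217, 15, 22, 72] world c [0.4508 0.0111] size [10.4 16.9] ydir 84.9
```

{"op": "move_arm", "data": {"moves": [[[-0.96,-0.2,0],[0,0,0],0.6],[[0,0,1],[0,0,0],0.6],[[0,0,1],[0,0,0],0.6],[[0,0,1],[0,0,0],0.5],[[0,0,1],[0,0,0],0.5]]}}

```text
clock: 37.92
position: [0.4521, 0.0109, 0.1523]
ee_rot: [0.737, 0.675, 0.001, 0.0]
ft_force: [-0.3, -0.7, 0.1]
grip_width: 0.498
```

{"op": "move_arm", "data": {"moves": [[[0,0,0.54],[0,0,0],0.5],[[0,0,0],[0,0,0],0],[[0,0,0],[0,0,0],0],[[0,0,0],[0,0,0],0],[[0,0,0],[0,0,0],0]]}}

```text
clock: 38.55
position: [0.4516, 0.01, 0.1399]
ee_rot: [0.738, 0.675, 0.0, 0.001]
ft_force: [-0.8, 0.3, 2.8]
grip_width: 0.128
```

{"op": "move_arm", "data": {"moves": [[[0,0,0],[0,0,0],0]]}}

```text
clock: 38.67
position: [0.4516, 0.01, 0.1399]
ee_rot: [0.738, 0.675, 0.0, 0.001]
ft_force: [-0.7, 0.8, 5.5]
grip_width: 0.131
```

```bash
python3 go.py .522 .1902 .34 87.3
```

```text
t 38.67 p [0.4516 0.01   0.1399] yaw 84.92 tilt 0.07 j [ 53.   8. -62. 113.   7.  64. -17.] F [-0.7  0.8  5.5] g 0.131
now-axes shift [ 7.42  2.17 -8.  ] turn -2.38
after-turn shift [ 7.33  2.47 -8.  ]
```

{"op": "move_arm", "data": {"moves": [[[0,0,-1],[0,0,0],0],[[0,0,-1],[0,0,0],0],[[0,0,-1],[0,0,0],0],[[0,0,-1],[0,0,0],0],[[0,0,-1],[0,0,0],0]]}}

```text
clock: 39.3
position: [0.4509, 0.01, 0.2649]
ee_rot: [0.738, 0.675, -0.0, 0.0]
ft_force: [0.2, -0.1, -1.4]
grip_width: 0.128
```

{"op": "move_arm", "data": {"moves": [[[0,0,-1],[0,0,-1.2],0],[[0,0,-1],[0,0,-1.2],0],[[0.5,0.2,-1],[0,0,0],0],[[0.9,0.3,0],[0,0,0],0],[[0.9,0.3,0],[0,0,0],0]]}}

```text
clock: 39.92
position: [0.474, 0.067, 0.3394]
ee_rot: [0.724, 0.69, -0.0, 0.0]
ft_force: [0.5, 1.0, -1.9]
grip_width: 0.133
```

{"op": "move_arm", "data": {"moves": [[[0.9,0.3,0],[0,0,0],0],[[0.9,0.3,0],[0,0,0],0],[[0.9,0.3,0],[0,0,0],0],[[0.9,0.3,0],[0,0,0],0],[[0.9,0.3,0],[0,0,0],0]]}}

```text
clock: 40.55
position: [0.5168, 0.1777, 0.3389]
ee_rot: [0.724, 0.69, -0.0, -0.0]
ft_force: [-0.3, 0.5, -1.3]
grip_width: 0.13
```

{"op": "move_arm", "data": {"moves": [[[0.5,0.1,0],[0,0,0],0],[[0,0,0],[0,0,0],0]]}}

```text
clock: 40.8
position: [0.5193, 0.1905, 0.3389]
ee_rot: [0.723, 0.691, -0.0, -0.0]
ft_force: [-1.1, -0.2, -2.0]
grip_width: 0.133
```

```bash
python3 go.py .522 .1902 .1700 87.3
```

```text
t 40.8 p [0.5193 0.1905 0.3389] yaw 87.44 tilt 0.06 j [ 29.  19. -68.  82.  18.  91. -40.] F [-1.1 -0.2 -2. ] g 0.133
now-axes shift [-0.01  0.12  6.76] turn 0.14
after-turn shift [-0.01  0.11  6.76]
```

{"op": "move_arm", "data": {"moves": [[[0,0.12,1],[0,0,0.1],0],[[0,0,1],[0,0,0],0],[[0,0,1],[0,0,0],0],[[0,0,1],[0,0,0],0],[[0,0,1],[0,0,0],0]]}}

```text
clock: 41.42
position: [0.5227, 0.1881, 0.2134]
ee_rot: [0.724, 0.689, -0.0, 0.0]
ft_force: [-0.2, -0.2, -1.3]
grip_width: 0.13
```

{"op": "move_arm", "data": {"moves": [[[0,0,1],[0,0,0],0],[[0,0,0.76],[0,0,0],0],[[0,0,0],[0,0,0],0],[[0,0,0],[0,0,0],0]]}}

```text
clock: 41.92
position: [0.523, 0.1896, 0.1712]
ee_rot: [0.724, 0.69, 0.0, 0.0]
ft_force: [-1.3, 0.5, -1.7]
grip_width: 0.13
```

```bash
python3 go.py .630 .1852 .1700 87.3
```

```text
t 41.92 p [0.523  0.1896 0.1712] yaw 87.22 tilt 0.06 j [ 27.  25. -64.  96.  24.  73. -45.] F [-1.3  0.5 -1.7] g 0.13
now-axes shift [0.03 4.28 0.05] turn -0.08
after-turn shift [0.03 4.28 0.05]
```

{"op": "move_arm", "data": {"moves": [[[0.02,0.4,0],[0,0,0],0],[[0,0.4,0],[0,0,0],0],[[0,0.4,0],[0,0,0],0],[[0,0.4,0],[0,0,0],0],[[0,0.4,0],[0,0,0],0]]}}

```text
clock: 42.55
position: [0.5733, 0.1875, 0.1702]
ee_rot: [0.724, 0.69, -0.0, -0.0]
ft_force: [0.3, -0.2, -0.9]
grip_width: 0.133
```

{"op": "move_arm", "data": {"moves": [[[0,0.3,0],[0,0,0],0],[[0,0.3,0],[0,0,0],0],[[0,0.3,0],[0,0,0],0],[[0,0.3,0],[0,0,0],0]]}}

```text
clock: 43.05
position: [0.603, 0.1861, 0.1703]
ee_rot: [0.724, 0.69, -0.0, 0.0]
ft_force: [0.1, 0.4, -1.3]
grip_width: 0.133
```

{"op": "move_arm", "data": {"moves": [[[0,0.3,0],[0,0,0],0],[[0,0.3,0],[0,0,0],0],[[0,0.3,0],[0,0,0],0],[[0,0.15,0.1],[0,0,0],0],[[0,0,0.1],[0,0,0],0]]}}

```text
clock: 43.68
position: [0.6289, 0.1848, 0.165]
ee_rot: [0.724, 0.69, -0.0, -0.0]
ft_force: [-0.1, 0.0, -1.5]
grip_width: 0.129
```

{"op": "move_arm", "data": {"moves": [[[0,0,0.05],[0,0,0],0],[[0,0,0],[0,0,0],0]]}}

```text
clock: 43.92
position: [0.6289, 0.1849, 0.1648]
ee_rot: [0.724, 0.69, 0.0, 0.0]
ft_force: [-1.8, -1.0, 3.8]
grip_width: 0.13
```

{"op": "move_arm", "data": {"moves": [[[0,0,-0.02],[0,0,0],0],[[0,0,0],[0,0,0],0.4],[[0,0,0],[0,0,0],0.4],[[0,0,-0.5],[0,0,0],0.4],[[0,0,-1],[0,0,0],0.4]]}}

```text
clock: 44.55
position: [0.6284, 0.1846, 0.2023]
ee_rot: [0.724, 0.69, -0.001, -0.0]
ft_force: [0.5, 0.8, -0.3]
grip_width: 0.4
```

{"op": "move_arm", "data": {"moves": [[[0,0,-1],[0,0,0],0.4],[[0,0,-1],[0,0,0],0.5],[[0,0,0],[0,0,10.4],0.6],[[0,0,0],[0,0,10.4],0.6],[[0,0,0],[0,0,10.4],0.6]]}}

```text
clock: 45.18
position: [0.6288, 0.1851, 0.2531]
ee_rot: [0.884, 0.467, 0.0, 0.0]
ft_force: [-0.6, 0.4, 0.4]
grip_width: 0.603
```

```bash
python3 go.py .4273 .1335 .25 56
python3 - <<'E'
from m import *
checkrec("w12",.4273,.1335,-34)
E
```

```text
t 45.17 p [0.6288 0.1851 0.2531] yaw 55.7 tilt 0.05 j [ 15.  31. -54.  75.  25.  86. -70.] F [-0.6  0.4  0.4] g 0.603
now-axes shift [-6.25 -5.49  0.12] turn -0.3
after-turn shift [-6.22 -5.53  0.12]
pred [ 86.2 363.3] [103.3 382.2] c [ 94.8 372.8]
[245, 199, 24, 27, 331] world c [0.6247 0.176 ] size [ 9.9 18.9] ydir 88.3
```

{"op": "move_arm", "data": {"moves": [[[-0.89,-0.79,0],[0,0,-0.3],0.6],[[-0.89,-0.79,0],[0,0,0],0.6],[[-0.89,-0.79,0],[0,0,0],0.6],[[-0.89,-0.79,0],[0,0,0],0.6],[[-0.89,-0.79,0],[0,0,0],0.6]]}}

```text
clock: 45.85
position: [0.484, 0.1473, 0.2525]
ee_rot: [0.881, 0.474, 0.0, 0.0]
ft_force: [-0.0, -0.4, 0.6]
grip_width: 0.598
```

{"op": "move_arm", "data": {"moves": [[[-0.89,-0.79,0],[0,0,0],0.6],[[-0.89,-0.79,0],[0,0,0],0.6],[[0,0,0],[0,0,0],0.6]]}}

```text
clock: 46.22
position: [0.4264, 0.1318, 0.2528]
ee_rot: [0.881, 0.473, -0.0, 0.002]
ft_force: [0.7, 0.3, 0.8]
grip_width: 0.603
```

```bash
python3 go.py .4273 .1335 .14 56
python3 - <<'E'
from m import *
checkrec("w13",.4273,.1335,-34)
E
```

```text
t 46.23 p [0.4264 0.1318 0.2528] yaw 56.47 tilt 0.27 j [ 42.  -3. -62. 105.  -3.  77. -52.] F [0.7 0.3 0.8] g 0.603
now-axes shift [ 0.09 -0.03  4.51] turn 0.47
after-turn shift [ 0.08 -0.01  4.51]
pred [245.2 183.5] [261.9 209.9] c [253.5 196.7]
[219, 127, 9, 22, 140] world c [0.4334 0.1809] size [14.4  5.5] ydir 54.8
```

View pics/w13.png

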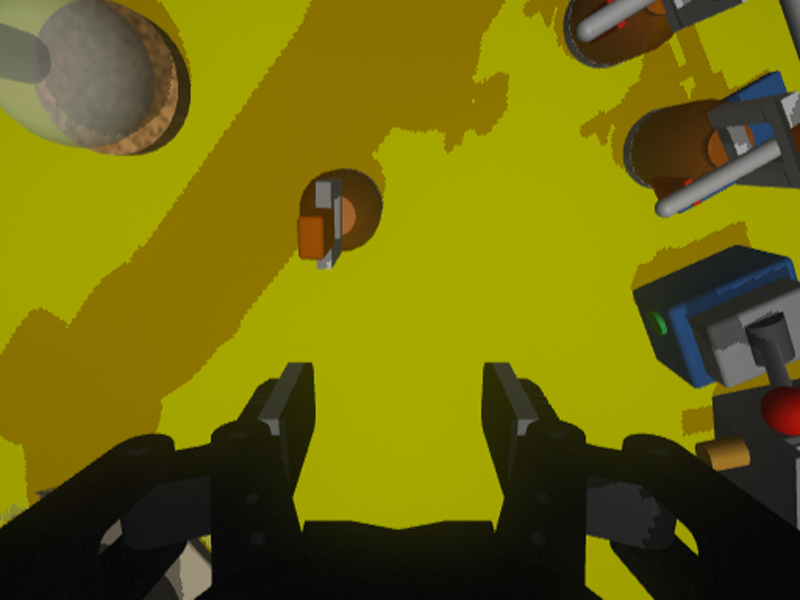

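```bash
python3 - <<'E'
from m import *
w=I("w13")
rep("stem",quad(w,(0,0),[(299,216),(324,217),(325,260),(298,258)],.172,D))
rep("plate",quad(w,(0,0),[(316,181),(331,182),(331,268),(317,263)],.13,D))
E
python3 go.py .421 .182 .14 56
```

```text
stem c [0.4137 0.1817] len [11.1, 19.4, 12.2, 19.0] ang [144.2, 55.6, 142.1, 52.1]
plate c [0.4139 0.1825] len [7.8, 45.5, 8.0, 43.2] ang [142.8, 54.4, 126.2, 54.7]
t 46.27 p [0.4274 0.1317 0.2528] yaw 56.42 tilt 0.21 j [ 42.  -3. -62. 105.  -3.  77. -53.] F [0.6 0.5 0.4] g 0.599
now-axes shift [ 1.54 -1.34  4.51] turn 0.42
after-turn shift [ 1.52 -1.34  4.51]
```

```bash
python3 go.py .4138 .182 .14 54.3
```

```text
t 46.27 p [0.4274 0.1317 0.2528] yaw 56.42 tilt 0.21 j [ 42.  -3. -62. 105.  -3.  77. -53.] F [0.6 0.5 0.4] g 0.599
now-axes shift [ 1.38 -1.58  4.5 ] turn 2.12
after-turn shift [ 1.32 -1.62  4.51]
```

{"op": "move_arm", "data": {"moves": [[[0,0,0],[0,0,2.1],0.6],[[0.66,-0.81,0],[0,0,0],0.6],[[0.66,-0.81,0],[0,0,0],0.6],[[0,0,0],[0,0,0],0.6]]}}

```text
clock: 46.78
position: [0.4135, 0.1848, 0.2522]
ee_rot: [0.889, 0.457, 0.0, -0.001]
ft_force: [0.1, -0.3, 0.2]
grip_width: 0.603
```

```bash
python3 go.py .4138 .182 .14 54.3;  python3 - <<'E'
from m import *
i=snap("wrist","w14",None,1.5625);im=np.load("pics/w14.npy")
q=box(i,.4138,.182,-35.7,.006,.01,.172);print("pred",q.min(0).round(1),q.max(0).round(1))
h=cv2.cvtColor(np.ascontiguousarray(im),cv2.COLOR_BGR2HSV);m=cv2.inRange(h,(6,150,125),(20,255,255))
x0,y0=(q.min(0)-20).astype(int);x1,y1=(q.max(0)+20).astype(int)
n,_,s,c=cv2.connectedComponentsWithStats(m[y0:y1,x0:x1]);print([(s[k]+[x0,y0,0,0,0]).tolist() for k in range(1,n) if s[k,4]>20])
E
```

```text
t 46.77 p [0.4135 0.1848 0.2522] yaw 54.43 tilt 0.12 j [ 39.  -2. -66. 104.  -2.  77. -62.] F [ 0.1 -0.3  0.2] g 0.603
now-axes shift [-0.09  0.08  4.49] turn 0.13
after-turn shift [-0.08  0.08  4.49]
pred [248.8 189.5] [265.4 215.7]
[[244, 169, 8, 16, 86], [261, 169, 8, 16, 94], [249, 190, 15, 25, 130]]
```

Measured stem box matches the prediction (249–264, 190–215). Descend and grasp.

{"op": "move_arm", "data": {"moves": [[[-0.08,0.08,1],[0,0,0],0.6],[[0,0,1],[0,0,0],0.6],[[0,0,1],[0,0,0],0.5],[[0,0,1],[0,0,0],0.5],[[0,0,0.5],[0,0,0],0.5]]}}

```text
clock: 47.45
position: [0.4141, 0.179, 0.1383]
ee_rot: [0.89, 0.455, -0.001, -0.001]
ft_force: [-1.1, -0.3, 0.5]
grip_width: 0.497
```

{"op": "move_arm", "data": {"moves": [[[0,0,0],[0,0,0],0],[[0,0,0],[0,0,0],0],[[0,0,0],[0,0,0],0],[[0,0,0],[0,0,0],0],[[0,0,0],[0,0,0],0]]}}

```text
clock: 48.08
position: [0.4145, 0.1797, 0.14]
ee_rot: [0.89, 0.456, 0.0, 0.0]
ft_force: [-0.6, -0.9, 3.1]
grip_width: 0.134
```

```bash
python3 go.py .522 .2853 .34 87.3
```

```text
t 48.08 p [0.4145 0.1797 0.14  ] yaw 54.22 tilt 0.05 j [ 35.   9. -67. 113.   9.  64. -72.] F [-0.6 -0.9  3.1] g 0.134
now-axes shift [ 5.94  1.02 -8.  ] turn -33.08
after-turn shift [ 4.42  4.1  -8.  ]
```

{"op": "move_arm", "data": {"moves": [[[0,0,-1],[0,0,0],0],[[0,0,-1],[0,0,0],0],[[0,0,-1],[0,0,0],0],[[0,0,-1],[0,0,0],0],[[0,0,-1],[0,0,-8.3],0]]}}

```text
clock: 48.7
position: [0.414, 0.1796, 0.2653]
ee_rot: [0.854, 0.52, -0.0, 0.0]
ft_force: [0.8, -0.6, -1.0]
grip_width: 0.131
```

{"op": "move_arm", "data": {"moves": [[[0,0,-1],[0,0,-8.3],0],[[0,0,-1],[0,0,-8.3],0],[[0,0,-1],[0,0,-8.2],0],[[0.88,0.82,0],[0,0,0],0],[[0.88,0.82,0],[0,0,0],0]]}}

```text
clock: 49.32
position: [0.4582, 0.2217, 0.3402]
ee_rot: [0.724, 0.69, 0.001, 0.001]
ft_force: [-0.4, -1.3, -1.4]
grip_width: 0.132
```

{"op": "move_arm", "data": {"moves": [[[0.88,0.82,0],[0,0,0],0],[[0.88,0.82,0],[0,0,0],0],[[0.88,0.82,0],[0,0,0],0],[[0,0,0],[0,0,0],0],[[0,0,0],[0,0,0],0]]}}

```text
clock: 49.95
position: [0.5213, 0.2847, 0.3394]
ee_rot: [0.723, 0.691, -0.0, -0.0]
ft_force: [-0.4, 0.6, -1.2]
grip_width: 0.129
```

```bash
python3 go.py .522 .2848 .1700 87.3
```

```text
t 49.95 p [0.5213 0.2847 0.3394] yaw 87.35 tilt 0.03 j [ 14.  25. -66.  76.  23.  93. -51.] F [-0.4  0.6 -1.2] g 0.129
now-axes shift [0.01 0.03 6.78] turn 0.05
after-turn shift [0.   0.03 6.78]
```

{"op": "move_arm", "data": {"moves": [[[0,0.03,1],[0,0,0],0],[[0,0,1],[0,0,0],0],[[0,0,1],[0,0,0],0],[[0,0,1],[0,0,0],0],[[0,0,1],[0,0,0],0]]}}

```text
clock: 50.58
position: [0.5225, 0.2835, 0.2143]
ee_rot: [0.724, 0.69, 0.0, 0.001]
ft_force: [-0.1, 0.0, -2.6]
grip_width: 0.132
```

{"op": "move_arm", "data": {"moves": [[[0,0,1],[0,0,0],0],[[0,0,0.76],[0,0,0],0],[[0,0,0],[0,0,0],0],[[0,0,0],[0,0,0],0]]}}

```text
clock: 51.08
position: [0.5228, 0.2849, 0.1716]
ee_rot: [0.723, 0.69, 0.001, 0.0]
ft_force: [-0.4, 0.6, -2.5]
grip_width: 0.131
```

```bash
python3 go.py .6348 .2797 .1700 87.3
```

```text
t 51.08 p [0.5228 0.2849 0.1716] yaw 87.31 tilt 0.07 j [ 14.  31. -63.  91.  28.  76. -55.] F [-0.4  0.6 -2.5] g 0.131
now-axes shift [0.   4.48 0.07] turn 0.01
after-turn shift [0.   4.48 0.06]
```

{"op": "move_arm", "data": {"moves": [[[0,0.4,0.04],[0,0,0],0],[[0,0.4,0],[0,0,0],0],[[0,0.4,0],[0,0,0],0],[[0,0.4,0],[0,0,0],0],[[0,0.4,0],[0,0,0],0]]}}

```text
clock: 51.7
position: [0.5731, 0.2824, 0.1694]
ee_rot: [0.723, 0.69, -0.0, -0.0]
ft_force: [-0.7, -0.7, -1.4]
grip_width: 0.128
```

{"op": "move_arm", "data": {"moves": [[[0,0.3,0],[0,0,0],0],[[0,0.3,0],[0,0,0],0],[[0,0.3,0],[0,0,0],0],[[0,0.3,0],[0,0,0],0]]}}

```text
clock: 52.2
position: [0.6028, 0.2811, 0.1696]
ee_rot: [0.723, 0.69, 0.0, 0.0]
ft_force: [0.5, 0.8, -2.1]
grip_width: 0.125
```

{"op": "move_arm", "data": {"moves": [[[0,0.3,0],[0,0,0],0],[[0,0.3,0],[0,0,0],0],[[0,0.3,0],[0,0,0],0],[[0,0.35,0.1],[0,0,0],0],[[0,0,0.1],[0,0,0],0]]}}

```text
clock: 52.82
position: [0.6348, 0.2792, 0.1647]
ee_rot: [0.724, 0.69, 0.0, 0.0]
ft_force: [1.4, -2.8, 11.0]
grip_width: 0.131
```

{"op": "move_arm", "data": {"moves": [[[0,0,0.04],[0,0,0],0],[[0,0,0],[0,0,0],0]]}}

```text
clock: 53.08
position: [0.6347, 0.2792, 0.1648]
ee_rot: [0.724, 0.69, 0.001, 0.001]
ft_force: [2.1, -2.7, 5.4]
grip_width: 0.132
```

{"op": "move_arm", "data": {"moves": [[[0,0,-0.02],[0,0,0],0],[[0,0,0],[0,0,0],0.4],[[0,0,0],[0,0,0],0.4],[[0,0,-0.5],[0,0,0],0.4],[[0,0,-1],[0,0,0],0.4]]}}

```text
clock: 53.7
position: [0.6331, 0.2794, 0.2017]
ee_rot: [0.723, 0.691, -0.001, -0.0]
ft_force: [0.8, -0.9, 1.7]
grip_width: 0.396
```

{"op": "move_arm", "data": {"moves": [[[0,0,-1],[0,0,0],0.4],[[0,0,-1],[0,0,0],0.4],[[-0.5,-1,-0.3],[0,0,0],0.4],[[-1,-1,-0.3],[0,0,0],0],[[-1,-1,-0.3],[0,0,0],0]]}}

```text
clock: 54.32
position: [0.5548, 0.2205, 0.275]
ee_rot: [0.723, 0.691, 0.0, 0.0]
ft_force: [0.6, -0.1, 1.1]
grip_width: 0.007
```

{"op": "move_arm", "data": {"moves": [[[-1,-1,-0.3],[0,0,0],0],[[-1,-1,0],[0,0,0],0],[[-1,-1,0],[0,0,0],0],[[-1,0,0],[0,0,0],0],[[-1,0,0],[0,0,0],0]]}}

```text
clock: 54.95
position: [0.4747, 0.0988, 0.2823]
ee_rot: [0.723, 0.691, -0.0, 0.001]
ft_force: [0.0, -0.8, -0.5]
grip_width: 0.0
```

```bash
python3 go.py .50 -.03 .25 87.3
python3 - <<'E'
from m import *
i=snap("scene","s3");im=np.load("pics/s3.npy");c=cv2.resize(im[130:285,205:365],None,fx=3.85,fy=3.85,interpolation=cv2.INTER_CUBIC)
cv2.imwrite("pics/s3.png",cv2.convertScaleAbs(c,alpha=1.2))
E
```

```text
t 54.95 p [0.4747 0.0988 0.2823] yaw 87.37 tilt 0.1 j [ 52.   7. -72.  97.   6.  81. -24.] F [ 0.  -0.8 -0.5] g 0.0
now-axes shift [-5.1   1.25  1.3 ] turn 0.07
after-turn shift [-5.1   1.25  1.29]
```

View pics/s3.png

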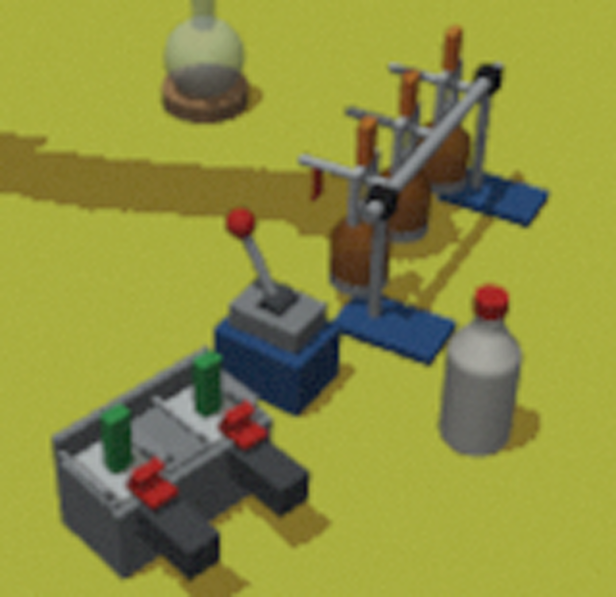

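{"op": "move_arm", "data": {"moves": [[[0.94,0.3,-0.6],[0,0,0],0],[[0.94,0.3,-0.6],[0,0,0],0],[[0.94,0.3,-0.6],[0,0,0],0],[[0.94,0.3,-0.6],[0,0,0],0],[[0.94,0.3,-0.6],[0,0,0],0]]}}

```text
clock: 55.62
position: [0.518, 0.2161, 0.3577]
ee_rot: [0.723, 0.691, 0.0, 0.0]
ft_force: [0.5, -0.1, 0.1]
grip_width: -0.002
```

{"op": "move_arm", "data": {"moves": [[[0.94,0.3,0],[0,0,0],0],[[0.94,0.3,0],[0,0,0],0],[[0.94,0.3,0],[0,0,0],0],[[0.94,0.3,0],[0,0,0],0],[[0.94,0.3,0],[0,0,0],0]]}}

```text
clock: 56.25
position: [0.5609, 0.3316, 0.3572]
ee_rot: [0.723, 0.691, 0.0, -0.0]
ft_force: [-0.2, -0.4, 0.0]
grip_width: -0.002
```

{"op": "move_arm", "data": {"moves": [[[0,0,0],[0,0,0],0],[[0,0,0],[0,0,0],0]]}}

```text
clock: 56.5
position: [0.5607, 0.3304, 0.357]
ee_rot: [0.723, 0.691, 0.0, 0.0]
ft_force: [0.8, -1.0, 0.2]
grip_width: 0.002
```

```bash
python3 go.py .558 -.0385 .3 87.3
python3 - <<'E'
from m import *
i=snap("wrist","w15");im=np.load("pics/w15.npy")
h=cv2.cvtColor(np.ascontiguousarray(im),cv2.COLOR_BGR2HSV)
m=cv2.inRange(h,(0,140,50),(5,255,255))|cv2.inRange(h,(174,140,50),(180,255,255))
k,_,s,c=cv2.connectedComponentsWithStats(m);print([(s[j].tolist()) for j in range(1,k) if s[j,4]>8])
ex=np.array([.9989,-.0464,0])
for n,t in(("p1",(.5628,.0934)),("p2",(.567,.1881)),("p3",(.5716,.283))):
    p=np.array([*t,.138])+.02*ex
    for a in(0,.6,1.2): print(n,a,"flap end",np.round(proj(i,p+.036*(np.sin(a)*ex-np.array([0,0,np.cos(a)]))),0),"pivot",np.round(proj(i,p),0))
cv2.imwrite("pics/w15.png",cv2.resize(cv2.convertScaleAbs(im,alpha=1.3),(800,600),interpolation=cv2.INTER_CUBIC))
E
```

```text
t 56.5 p [0.5607 0.3304 0.357 ] yaw 87.34 tilt 0.01 j [  3.  33. -64.  64.  29.  99. -54.] F [ 0.8 -1.   0.2] g 0.002
now-axes shift [-14.74   0.58   2.28] turn 0.04
after-turn shift [-14.74   0.59   2.28]
[]
p1 0 flap end [277. 320.] pivot [279. 338.]
p1 0.6 flap end [291. 323.] pivot [279. 338.]
p1 1.2 flap end [302. 331.] pivot [279. 338.]
p2 0 flap end [278. 261.] pivot [280. 275.]
p2 0.6 flap end [293. 263.] pivot [280. 275.]
p2 1.2 flap end [305. 270.] pivot [280. 275.]
p3 0 flap end [280. 195.] pivot [282. 203.]
p3 0.6 flap end [296. 196.] pivot [282. 203.]
p3 1.2 flap end [308. 200.] pivot [282. 203.]
```

View pics/w15.png

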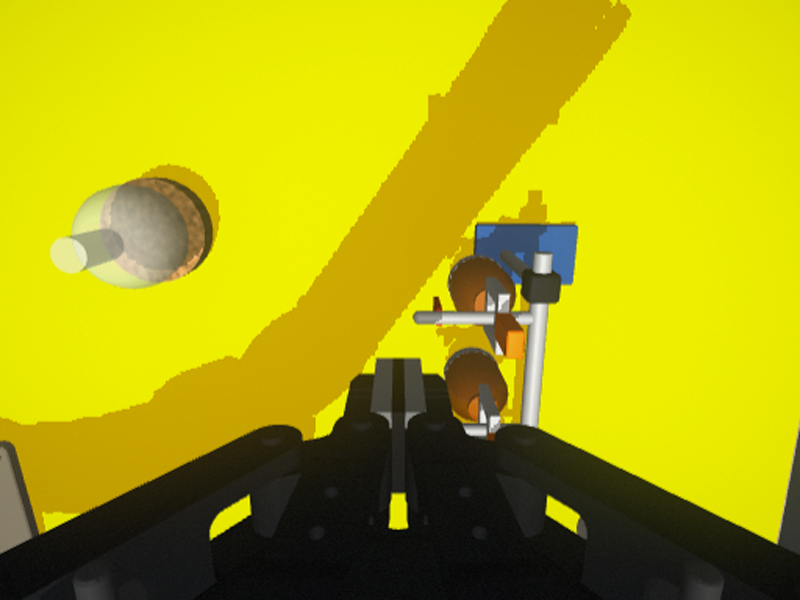

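{"op": "move_arm", "data": {"moves": [[[-0.95,0,0],[0,0,0],0],[[-0.95,0,0],[0,0,0],0],[[-0.95,0,0],[0,0,0],0],[[-0.95,0,0],[0,0,0],0],[[0,0,0],[0,0,0],0]]}}

```text
clock: 57.18
position: [0.5572, 0.2328, 0.357]
ee_rot: [0.725, 0.689, -0.0, 0.001]
ft_force: [0.6, 0.8, -0.1]
grip_width: -0.002
```

```bash
cat > fl.py <<'E'
from m import *
ex=np.array([.9989,-.0464,0])
def chk(fn,t):
    i=I(fn);im=np.load(f"pics/{fn}.npy");h=cv2.cvtColor(np.ascontiguousarray(im),cv2.COLOR_BGR2HSV)
    p=np.array([*t,.138])+.02*ex;e0=proj(i,p-np.array([0,0,.036]));x,y=int(e0[0]),int(e0[1])
    m=(((h[...,0]<8)|(h[...,0]>172))&(h[...,1]>110)&(h[...,2]>35)&(h[...,2]<200))
    w=m[y-14:y+16,x-20:x+45];ys,xs=np.nonzero(w);k=xs<40
    print(fn,"down end",np.round(e0,0),"up end",np.round(proj(i,p+.036*(np.sin(1.2)*ex-np.array([0,0,np.cos(1.2)]))),0))
    for r in w: print("".join("#" if q else "." for q in r))
E
python3 - <<'E'
from fl import *
p=snap("wrist","w16")
chk("w15",(.5716,.283));chk("w16",(.567,.1881))
E
```

```text
w15 down end [280. 195.] up end [308. 200.]
.................................................................
.................................................................
.................................................................
.................................................................
.................................................................
.................................................................
.................................................................
.................................................................
.................................................................
.................................................................
.................................................................
.................................................................
.................................................................
.................................................................
.................................................................
.................................................................

[... 2247 characters left out ...]
........................................
.................................................................
.................................................................
.................................................................
.................................................................
.................................................................
.................................................................
.................................................................
.................................................................
.................................................................
.................................................................
```

{"op": "move_arm", "data": {"moves": [[[-1,-0.1,0],[0,0,0],0],[[-1,-0.1,0],[0,0,0],0],[[-1,-0.1,0],[0,0,0],0],[[-1,-0.1,0],[0,0,0],0],[[-1,-0.1,0],[0,0,0],0]]}}

```text
clock: 57.85
position: [0.5378, 0.1115, 0.3567]
ee_rot: [0.723, 0.691, 0.0, 0.0]
ft_force: [0.2, -0.7, -0.2]
grip_width: -0.001
```

{"op": "move_arm", "data": {"moves": [[[-1,-0.1,0],[0,0,0],0],[[-1,-0.1,0],[0,0,0],0],[[-1,-0.1,0],[0,0,0],0],[[-1,-0.1,0],[0,0,0],0],[[-1,-0.1,0],[0,0,0],0]]}}

```text
clock: 58.48
position: [0.5197, -0.0127, 0.3567]
ee_rot: [0.723, 0.691, 0.0, 0.0]
ft_force: [0.5, -0.2, 0.6]
grip_width: 0.001
```

{"op": "move_arm", "data": {"moves": [[[-0.9,0,0],[0,0,0],0],[[0,0,0],[0,0,0],0],[[0,0,0],[0,0,0],0]]}}

```text
clock: 58.85
position: [0.5188, -0.0339, 0.3567]
ee_rot: [0.723, 0.691, 0.0, 0.0]
ft_force: [0.4, 0.3, -0.3]
grip_width: -0.001
```

```bash
python3 go.py .518 -.041 .125 87.3
python3 - <<'E'
from m import *
i=snap("wrist","w17");im=np.load("pics/w17.npy");h=cv2.cvtColor(np.ascontiguousarray(im),cv2.COLOR_BGR2HSV)
m=cv2.inRange(h,(0,150,60),(8,255,255))|cv2.inRange(h,(172,150,60),(180,255,255))
k,_,s,c=cv2.connectedComponentsWithStats(m);print([(s[j].tolist(),c[j].round(0),plane(i,*c[j],.149).round(3)) for j in range(1,k) if s[j,4]>40]);print(proj(i,(.5687,-.0385,.149)))
E
```

```text
t 58.85 p [ 0.5188 -0.0339  0.3567] yaw 87.42 tilt 0.02 j [ 60.  13. -71.  84.  12.  91. -13.] F [ 0.4  0.3 -0.3] g -0.001
now-axes shift [-0.29 -0.02  9.27] turn 0.12
after-turn shift [-0.28 -0.02  9.27]
[([483, 140, 25, 23, 452], array([495., 151.]), array([ 0.785, -0.029,  0.149])), ([290, 159, 22, 20, 334], array([301., 169.]), array([ 0.571, -0.039,  0.149])), ([336, 247, 25, 22, 352], array([347., 258.]), array([ 0.626, -0.151,  0.149]))]
(np.float64(298.8474164298114), np.float64(168.40836744445977))
```

{"op": "move_arm", "data": {"moves": [[[-0.29,-0.02,1],[0,0,0],0],[[0,0,1],[0,0,0],0],[[0,0,1],[0,0,0],0],[[0,0,1],[0,0,0],0],[[0,0,1],[0,0,0],0]]}}

```text
clock: 59.52
position: [0.518, -0.0413, 0.2309]
ee_rot: [0.723, 0.691, 0.0, 0.0]
ft_force: [0.4, -0.9, 0.4]
grip_width: -0.0
```

{"op": "move_arm", "data": {"moves": [[[0,0,1],[0,0,0],0],[[0,0,1],[0,0,0],0],[[0,0,1],[0,0,0],0],[[0,0,1],[0,0,0],0],[[0,0,0.27],[0,0,0],0]]}}

```text
clock: 60.15
position: [0.5173, -0.0414, 0.1238]
ee_rot: [0.723, 0.691, -0.0, -0.001]
ft_force: [-0.7, -0.1, 0.0]
grip_width: -0.0
```

{"op": "move_arm", "data": {"moves": [[[0,0.5,0],[0,0,0],0],[[0,0.4,0],[0,0,0],0],[[0,0.4,0],[0,0,0],0],[[0,0.4,0],[0,0,0],0],[[0,0.4,0],[0,0,0],0]]}}

```text
clock: 60.78
position: [0.5749, -0.0464, 0.1308]
ee_rot: [0.724, 0.69, 0.002, 0.004]
ft_force: [-11.3, -9.3, 50.7]
grip_width: 0.001
```

{"op": "move_arm", "data": {"moves": [[[0,0.4,0],[0,0,0],0],[[0,0.4,0],[0,0,0],0]]}}

```text
clock: 61.02
position: [0.5953, -0.0475, 0.1297]
ee_rot: [0.724, 0.689, 0.003, 0.004]
ft_force: [0.5, -4.5, 19.5]
grip_width: 0.003
```

```bash
cat > tip.py <<'E'
from m import *
import time
def red(n,fn):
    i=snap(n,fn);im=np.load(f"pics/{fn}.npy");h=cv2.cvtColor(np.ascontiguousarray(im),cv2.COLOR_BGR2HSV)
    m=cv2.inRange(h,(0,150,60),(8,255,255))|cv2.inRange(h,(172,150,60),(180,255,255))
    k,_,s,c=cv2.connectedComponentsWithStats(m);return i,[(c[j],s[j].tolist()) for j in range(1,k) if s[j,4]>5]
S=red("scene","sx");W=red("wrist","wx");T=red("top","tx")
for n,q in(("scene",S),("wrist",W),("top",T)):
    print(n,[(c.round(0).tolist(),s) for c,s in q[1]])
for nm,A,B in(("SW",S,W),("ST",S,T),("WT",W,T)):
  for c,s in A[1]:
    for d,t in B[1]:
        x,e=tri((A[0],*c),(B[0],*d))
        if e<.006 and .0<x[2]<.2 and abs(x[1]+.04)<.06: print(nm,x.round(3),e.round(4))
E
python3 tip.py; python3 go.py .6 -.045 .125 87.3
```

```text
scene [([281.0, 191.0], [278, 188, 7, 7, 31]), ([332.0, 208.0], [329, 204, 8, 9, 57]), ([268.0, 241.0], [263, 235, 11, 12, 80]), ([244.0, 256.0], [239, 249, 12, 13, 89])]
wrist [([317.0, 262.0], [292, 242, 62, 40, 1354])]
top [([249.0, 102.0], [245, 98, 9, 9, 68]), ([305.0, 155.0], [301, 150, 9, 11, 75]), ([335.0, 166.0], [330, 161, 10, 11, 75])]
SW [ 0.622 -0.041  0.158] 0.0006
ST [ 0.783 -0.029  0.142] 0.0023
t 61.17 p [ 0.595  -0.0466  0.1288] yaw 87.23 tilt 0.52 j [ 45.  32. -59.  93.  29.  71. -23.] F [ 3.1 -3.8 21.5] g -0.001
now-axes shift [0.07 0.19 0.16] turn -0.07
after-turn shift [0.07 0.2  0.15]
```

{"op": "move_arm", "data": {"moves": [[[0,0,-0.25],[0,0,0],0],[[0,0,0],[0,0,0],0]]}}

```text
clock: 61.42
position: [0.5909, -0.0459, 0.1315]
ee_rot: [0.723, 0.69, 0.0, 0.0]
ft_force: [-0.6, 0.3, -0.8]
grip_width: 0.001
```

{"op": "move_arm", "data": {"moves": [[[0,0.2,0],[0,0,0],0],[[0,0.2,0],[0,0,0],0]]}}

```text
clock: 61.68
position: [0.6004, -0.0468, 0.1306]
ee_rot: [0.723, 0.69, -0.0, -0.0]
ft_force: [-0.7, -0.0, -0.4]
grip_width: 0.003
```

{"op": "move_arm", "data": {"moves": [[[0,0.2,0],[0,0,0],0],[[0,0.2,0],[0,0,0],0]]}}

```text
clock: 61.92
position: [0.6106, -0.047, 0.1308]
ee_rot: [0.723, 0.69, -0.0, -0.0]
ft_force: [-1.3, -0.2, -0.9]
grip_width: 0.001
```

```bash
python3 tip.py; python3 go.py .6 -.045 .125 87.3
```

```text
scene [([285.0, 194.0], [282, 191, 7, 7, 39]), ([332.0, 208.0], [328, 204, 9, 9, 60]), ([268.0, 240.0], [263, 235, 11, 12, 78]), ([244.0, 256.0], [239, 249, 12, 13, 90])]
wrist [([312.0, 263.0], [290, 246, 56, 36, 1149])]
top [([249.0, 102.0], [245, 98, 9, 9, 67]), ([305.0, 155.0], [300, 151, 10, 10, 74]), ([334.0, 166.0], [330, 161, 10, 11, 77])]
SW [ 0.636 -0.044  0.154] 0.0003
ST [ 0.784 -0.029  0.142] 0.0022
t 62.08 p [ 0.6107 -0.0468  0.1311] yaw 87.34 tilt 0.03 j [ 43.  34. -58.  90.  30.  73. -23.] F [-0.3 -0.3 -0.6] g 0.0
now-axes shift [ 0.05 -0.43  0.24] turn 0.04
after-turn shift [ 0.05 -0.43  0.24]
```

{"op": "move_arm", "data": {"moves": [[[0,0.2,0],[0,0,0],0],[[0,0.2,0],[0,0,0],0]]}}

```text
clock: 62.32
position: [0.6186, -0.0474, 0.1307]
ee_rot: [0.723, 0.691, -0.002, -0.001]
ft_force: [-25.4, 0.7, 13.8]
grip_width: 0.002
```

{"op": "move_arm", "data": {"moves": [[[0,0.1,0],[0,0,0],0],[[0,0.1,0],[0,0,0],0]]}}

```text
clock: 62.58
position: [0.6191, -0.0473, 0.1304]
ee_rot: [0.723, 0.691, -0.006, -0.004]
ft_force: [-47.6, -1.4, 27.4]
grip_width: -0.0
```

```bash
python3 tip.py|grep SW; python3 go.py .6 -.045 .125 87.3
```

```text
SW [ 0.644 -0.045  0.151] 0.0008
t 62.73 p [ 0.619  -0.0473  0.1305] yaw 87.4 tilt 0.88 j [ 42.  35. -58.  88.  30.  74. -23.] F [-41.2  -1.   23.4] g -0.002
now-axes shift [ 0.06 -0.76  0.23] turn 0.1
after-turn shift [ 0.06 -0.76  0.22]
```

{"op": "move_arm", "data": {"moves": [[[0,-0.4,0],[0,0,0],0],[[0,-1,0],[0,0,0],0],[[0,-1,0],[0,0,0],0],[[0,-1,-0.5],[0,0,0],0],[[0,-0.5,-1],[0,0,0],0]]}}

```text
clock: 63.35
position: [0.5268, -0.0432, 0.1685]
ee_rot: [0.723, 0.69, -0.0, -0.0]
ft_force: [0.0, 0.4, 0.2]
grip_width: -0.0
```

{"op": "move_arm", "data": {"moves": [[[0,-0.5,-1],[0,0,0],0],[[0,-0.5,-1],[0,0,0],0],[[0,0,-1],[0,0,0],0],[[0,0,-1],[0,0,0],0],[[0,0,-1],[0,0,0],0]]}}

```text
clock: 63.98
position: [0.5033, -0.0419, 0.2948]
ee_rot: [0.723, 0.69, 0.0, 0.001]
ft_force: [-0.3, -0.5, -0.1]
grip_width: 0.007
```

{"op": "move_arm", "data": {"moves": [[[0,0,0],[0,0,0],0],[[0,0,0],[0,0,0],0],[[0,0,0],[0,0,0],0]]}}

```text
clock: 64.35
position: [0.5027, -0.042, 0.2928]
ee_rot: [0.723, 0.69, -0.0, -0.0]
ft_force: [0.3, 0.2, -0.8]
grip_width: 0.001
```

```bash
python3 tip.py
python3 - <<'E'
from m import *
a=np.load("pics/s3.npy");b=np.load("pics/sx.npy");i=I("sx")
d=cv2.absdiff(cv2.GaussianBlur(np.ascontiguousarray(a),(5,5),0),cv2.GaussianBlur(np.ascontiguousarray(b),(5,5),0)).max(2)
m=(d>35).astype(np.uint8);n,_,s,c=cv2.connectedComponentsWithStats(m);print("changed",[s[k].tolist() for k in range(1,n) if s[k,4]>8])
p=np.array([.5991,-.0440,.0])
for nm,x,y in(("C",.6255,.0903),("B",.6286,.1848),("A",.634,.2792)): print(nm,"stem top px",np.round(proj(i,(x,y,.197)),0))
m=[q for q in blobs(b,"orange",8)];print([(c.tolist(),s.tolist()) for c,_,s in m])
E
```

```text
scene [([118.0, 22.0], [115, 19, 8, 8, 38]), ([287.0, 196.0], [284, 193, 8, 7, 46]), ([332.0, 208.0], [329, 205, 8, 8, 56]), ([268.0, 241.0], [263, 235, 11, 12, 80]), ([244.0, 256.0], [239, 249, 12, 13, 90])]
wrist [([339.0, 8.0], [337, 8, 5, 2, 9]), ([338.0, 24.0], [336, 23, 6, 3, 17]), ([413.0, 181.0], [400, 171, 25, 22, 400]), ([376.0, 275.0], [363, 262, 28, 27, 466]), ([356.0, 329.0], [350, 324, 13, 12, 85])]
top [([249.0, 102.0], [245, 98, 9, 9, 67]), ([305.0, 155.0], [301, 150, 9, 11, 74]), ([335.0, 166.0], [331, 161, 9, 11, 73])]
SW [ 0.646 -0.049  0.155] 0.0002
ST [ 0.784 -0.029  0.142] 0.0023
changed [[56, 0, 14, 8, 83], [131, 0, 75, 18, 779], [235, 0, 43, 60, 909], [122, 14, 21, 7, 98], [184, 30, 20, 5, 44], [210, 30, 17, 14, 139], [226, 31, 34, 116, 1788], [128, 58, 3, 5, 13], [94, 69, 7, 5, 18], [231, 68, 2, 7, 10], [257, 71, 21, 50, 563], [110, 105, 9, 16, 51], [149, 111, 3, 14, 27], [156, 111, 3, 6, 15], [157, 119, 6, 23, 65], [193, 165, 102, 27, 1005], [181, 181, 112, 31, 1079], [317, 185, 4, 3, 10], [307, 198, 11, 5, 31], [297, 227, 5, 3, 14]]
C stem top px [300. 161.]
B stem top px [311. 149.]
A stem top px [322. 137.]
[([333.4, 204.5], [330, 204, 7, 3])]
```

Run:
```python
from workcell import hand_in
print(hand_in())
```

```text
the job is handed in; nothing more can be done
None
```

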